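# Stack the sample trays stepwise in the roll-top store

## Robot

A 6-joint arm with a two-finger parallel gripper is mounted at the origin on the work surface. World frame = base frame: x ahead of the robot, y to its left, z up, the work surface at z = 0. Lengths are in m, angles in rad, forces in N, time in s.
With the tool pointing down it reaches from about 0.35 to 0.975 m from the base axis. Payload 4.9 kg.
Tool frame: the origin (TCP) lies midway between the tips of the shut fingers; the grasp point (between the pads) lies 19 mm behind it; z points along the fingers, y is the direction in which the jaws open and shut (so a half turn about z gives the same grasp; the last joint's range is limited). The gripper opens to 85 mm and grips with 20 to 120 N. Pads are 22 mm wide; open, the fingers measure 114 mm over their backs; the gripper's body (76 mm by 85 mm) begins 54 mm behind the grasp point. The pads swing forward as they close: fully open they stand 13 mm farther back than shut.
Start: joints at [-1.435, 0.053, 1.613, -0, 1.476, -0.119], TCP at [0.158, -0.605, 0.231] pointing down, gripper open.
Joint ranges: [-3.01, 3.01], [-1.01, 2.22], [0.06, 2.58], [-1.02, 4.17], [0.09, 2.62], [-3.14, 3.14]. Speed limits (rad/s): [2.57, 2.57, 3.14, 3.14, 3.14, 3.14].

## Interface

Orientations are given as a rotation vector (axis times angle).
In Python, from station import ctrl gives the robot as it stands.
- The arm moves only by the tool play_rows, never from a script. Its argument "motion" is a list that holds one entry, the list of rows, each a list of 7 numbers: the closure, from -1 (fully open) to 1 (shut), then the shift along the tool's x, y, z in cm, then the turn, a rotation vector about the tool's x, y, z in degrees. A call has 1 to 20 rows; each row is the pose to reach, as a shift and turn from the pose measured when the call began, along the tool's axes at that moment; what a row does not reach only later rows make up. A row lasts 1/8 s, in which the tool goes at most 62.5 mm and 10.7 degrees, less where a joint would pass 70% of its speed; a pose out of reach is approached as far as the arm can. A call with a gripper value outside its range is refused whole. The fingers move at their own pace and stop on an object; "newtons" is the grip in N (left out, the last holds). Time passes only in rows, so rows that repeat a pose let the fingers close. It gives the time, the measured TCP pose, the force and the opening at its end, in the units of the state.
- ctrl.get_obs(): the state, without advancing time (a new reading comes with each control period).
- ctrl.get_image(name): name is "side" or "top"; returns a dict with "color" (420x560x3 uint8, red, green, blue), "mtx" (3x3 intrinsics, pixels), "D" ([k1, k2, p1, p2, k3] as OpenCV has them; the pictures are not rectified), "T" (4x4, takes a point from camera to world coordinates). Camera axes: x right, y up, looking along -z (the intrinsics and any distortion apply to the point x, -y, -z); pixel columns grow to the right and rows downward; lengths in m; the calibration is good to about 2 mm. A picture is of the moment at which its call begins. There is no depth.
- ctrl.finish_job(): hands the job in, once; it reports no verdict.
The state is a dict: "t": time; "q": joint angles; "dq": joint speeds; "effort": joint torques, N m; "tool_pos": TCP position; "tool_rot": TCP orientation; "contact_force": force on the tool from outside, world axes, zero at the start; "wrist_torque": the same for the moment, N m; "opening": finger opening in m.
Only numpy, scipy, OpenCV 4.12 (cv2) and the standard library are available. Lean on these libraries where they do the work, as an engineer would, in place of code of your own. Each camera call takes 0.05 s, during which the arm holds its last target.

## Task

Roll the tambour cover of the sample store fully open and stack all the white sample trays lying on the trolley on the grey plinth inside, lengthways along it: the first tray stepped 30 mm towards the robot end of the plinth, the next one flush above the plinth, the next stepped 30 mm towards the robot again, and so on in turn, so that each rests on the lips of the one below. Put the cap with the grip bar on last, as the next step of the same pattern, then roll the cover fully shut. Leave the jar, the red lid and the clear box where they stand.

Things in the scene. Friction and masses are not known exactly. Their poses are not given: they have to be found in the camera images.
- store: Roll-top store, 260 (its x) x 400 (y) x 245 mm. Origin on the trolley top under the axis of the curved track; x along that axis, away from the robot (within 12 deg), z up. Front wall on the -y side: outer face y -178, 8 thick, top z 131. Clear end panels' inner faces x +-125 mm. Rear hood from y +49 back, top z 244. When open, the well up to y +40 is open from above.
- plinth (a point): Centre of the top of the grey plinth fixed on the store's floor, 120 x 56 mm like a tray, 24 mm above the trolley top, at y = -70 mm in the store; axes as the store's. The stack is built on it.
- cover (a joint): Angle of the segmented tambour cover on its curved track, rad: 0 = fully shut (leading slat at the front wall), 1.25 = fully open (slats under the hood). The track is a circle of radius 200 mm about an axis along the store's x, 30 mm above the store's origin. Friction of about 0.9 N m (3 to 8 N at the handle) holds the cover where it is left.
- cover_handle (a point): Middle of the cover's round handle bar: 12 mm diameter, 120 mm between its posts, parallel to the store's x, 43 mm off the slats. It runs on a circle of radius 247 mm about the track axis: shut it is 35 deg above horizontal at the front (store y -202, z 172 mm), fully open at y +72, z 266 mm. It can be pinched from above all the way.
- cap: Cap of the stack: white plate 120 x 82 x 12 mm with two skirts 10 mm deep, 5 mm thick, along its long sides (72 mm between them; they reach down beside the top tray, open at both ends), and a grey grip bar on top, 70 x 16 x 24 mm, along its length. Total height 46 mm, about 0.16 kg. Origin: centre, at the skirts' lower edge; x along its length, z up.
- tray1: White sample tray, 120 x 56 x 26 mm, about 0.16 kg, flat underside, with flat lips 35 mm deep at both ends and three capped tubes lying fixed in the middle, below the rim. All trays are alike; only those present have a pose. Origin: centre of its underside; x along its length, z up. Grasp across the 56 mm width.
- tray2: White sample tray, 120 x 56 x 26 mm, about 0.16 kg, flat underside, with flat lips 35 mm deep at both ends and three capped tubes lying fixed in the middle, below the rim. All trays are alike; only those present have a pose. Origin: centre of its underside; x along its length, z up. Grasp across the 56 mm width.
- tray3: White sample tray, 120 x 56 x 26 mm, about 0.16 kg, flat underside, with flat lips 35 mm deep at both ends and three capped tubes lying fixed in the middle, below the rim. All trays are alike; only those present have a pose. Origin: centre of its underside; x along its length, z up. Grasp across the 56 mm width.
- tray4: White sample tray, 120 x 56 x 26 mm, about 0.16 kg, flat underside, with flat lips 35 mm deep at both ends and three capped tubes lying fixed in the middle, below the rim. All trays are alike; only those present have a pose. Origin: centre of its underside; x along its length, z up. Grasp across the 56 mm width.
- tray5: White sample tray, 120 x 56 x 26 mm, about 0.16 kg, flat underside, with flat lips 35 mm deep at both ends and three capped tubes lying fixed in the middle, below the rim. All trays are alike; only those present have a pose. Origin: centre of its underside; x along its length, z up. Grasp across the 56 mm width.
- jar: Bystander: low glass jar, 60 mm diameter, 55 mm high, origin at the centre of its underside. It stands among the trays.
- redlid: Bystander: red lid lying flat, 72 mm diameter, 14 mm high, origin under its centre.
- box: Bystander: open clear box, 100 x 80 x 50 mm, origin under its centre.
Mind the look-alikes: they are no part of the job. What is shaped like the tray1 but orange is not meant.

How it is judged:
On the way, in this order (a step that is already met when the one before it is completed fails the run):
1. the tambour cover is rolled open (beyond 1.1 rad) (value of joint cover above 1.1 rad), for 0.2 s.
2. all trays present and, on top of them, the cap are stacked on the plinth in the alternating pattern, the cover still open (y of tray1 in the frame of plinth between -0.011 and 0.011 m and angle between the x axis of each of tray1, tray2, tray3, tray4, tray5, cap and the x axis of store, either way round below 0.17 rad and angle between each of tray1, tray2, tray3, tray4, tray5, cap's own z axis and vertical below 0.08 rad and linear speed of each of tray1, tray2, tray3, tray4, tray5, cap below 0.03 m/s and ((z of tray1 in the frame of plinth between -0.007 and 0.007 m and x of tray1 in the frame of plinth between -0.04 and -0.02 m) or (z of tray1 in the frame of plinth between 0.019 and 0.033 m and x of tray1 in the frame of plinth between -0.01 and 0.01 m) or (z of tray1 in the frame of plinth between 0.045 and 0.059 m and x of tray1 in the frame of plinth between -0.04 and -0.02 m) or (z of tray1 in the frame of plinth between 0.071 and 0.085 m and x of tray1 in the frame of plinth between -0.01 and 0.01 m) or (z of tray1 in the frame of plinth between 0.097 and 0.111 m and x of tray1 in the frame of plinth between -0.04 and -0.02 m)) and y of tray2 in the frame of plinth between -0.011 and 0.011 m and ((z of tray2 in the frame of plinth between -0.007 and 0.007 m and x of tray2 in the frame of plinth between -0.04 and -0.02 m) or (z of tray2 in the frame of plinth between 0.019 and 0.033 m and x of tray2 in the frame of plinth between -0.01 and 0.01 m) or (z of tray2 in the frame of plinth between 0.045 and 0.059 m and x of tray2 in the frame of plinth between -0.04 and -0.02 m) or (z of tray2 in the frame of plinth between 0.071 and 0.085 m and x of tray2 in the frame of plinth between -0.01 and 0.01 m) or (z of tray2 in the frame of plinth between 0.097 and 0.111 m and x of tray2 in the frame of plinth between -0.04 and -0.02 m)) and y of tray3 in the frame of plinth between -0.011 and 0.011 m and ((z of tray3 in the frame of plinth between -0.007 and 0.007 m and x of tray3 in the frame of plinth between -0.04 and -0.02 m) or (z of tray3 in the frame of plinth between 0.019 and 0.033 m and x of tray3 in the frame of plinth between -0.01 and 0.01 m) or (z of tray3 in the frame of plinth between 0.045 and 0.059 m and x of tray3 in the frame of plinth between -0.04 and -0.02 m) or (z of tray3 in the frame of plinth between 0.071 and 0.085 m and x of tray3 in the frame of plinth between -0.01 and 0.01 m) or (z of tray3 in the frame of plinth between 0.097 and 0.111 m and x of tray3 in the frame of plinth between -0.04 and -0.02 m)) and y of tray4 in the frame of plinth between -0.011 and 0.011 m and ((z of tray4 in the frame of plinth between -0.007 and 0.007 m and x of tray4 in the frame of plinth between -0.04 and -0.02 m) or (z of tray4 in the frame of plinth between 0.019 and 0.033 m and x of tray4 in the frame of plinth between -0.01 and 0.01 m) or (z of tray4 in the frame of plinth between 0.045 and 0.059 m and x of tray4 in the frame of plinth between -0.04 and -0.02 m) or (z of tray4 in the frame of plinth between 0.071 and 0.085 m and x of tray4 in the frame of plinth between -0.01 and 0.01 m) or (z of tray4 in the frame of plinth between 0.097 and 0.111 m and x of tray4 in the frame of plinth between -0.04 and -0.02 m)) and y of tray5 in the frame of plinth between -0.011 and 0.011 m and ((z of tray5 in the frame of plinth between -0.007 and 0.007 m and x of tray5 in the frame of plinth between -0.04 and -0.02 m) or (z of tray5 in the frame of plinth between 0.019 and 0.033 m and x of tray5 in the frame of plinth between -0.01 and 0.01 m) or (z of tray5 in the frame of plinth between 0.045 and 0.059 m and x of tray5 in the frame of plinth between -0.04 and -0.02 m) or (z of tray5 in the frame of plinth between 0.071 and 0.085 m and x of tray5 in the frame of plinth between -0.01 and 0.01 m) or (z of tray5 in the frame of plinth between 0.097 and 0.111 m and x of tray5 in the frame of plinth between -0.04 and -0.02 m)) and y of cap in the frame of plinth between -0.011 and 0.011 m and ((z of cap in the frame of plinth between 0.061 and 0.075 m and x of cap in the frame of plinth between -0.01 and 0.01 m) or (z of cap in the frame of plinth between 0.087 and 0.101 m and x of cap in the frame of plinth between -0.04 and -0.02 m) or (z of cap in the frame of plinth between 0.113 and 0.127 m and x of cap in the frame of plinth between -0.01 and 0.01 m)) and value of joint cover above 0.9 rad), for 0.2 s.
3. the tambour cover is rolled shut (value of joint cover below 0.06 rad), for 0.2 s.
At the end, for the whole second after the job is handed in: Cover shut (within 0.06 rad); all trays present and, on top, the cap at rest and level in one stack on the plinth: layers 1, 3, 5 stepped 30 mm (+-10) to the robot end, layers 2, 4, 6 flush (+-10 mm), within 11 mm of its centre line and 10 degrees of its direction (y of tray1 in the frame of plinth between -0.011 and 0.011 m and angle between the x axis of each of tray1, tray2, tray3, tray4, tray5, cap and the x axis of store, either way round below 0.17 rad and angle between each of tray1, tray2, tray3, tray4, tray5, cap's own z axis and vertical below 0.08 rad and linear speed of each of tray1, tray2, tray3, tray4, tray5, cap below 0.03 m/s and ((z of tray1 in the frame of plinth between -0.007 and 0.007 m and x of tray1 in the frame of plinth between -0.04 and -0.02 m) or (z of tray1 in the frame of plinth between 0.019 and 0.033 m and x of tray1 in the frame of plinth between -0.01 and 0.01 m) or (z of tray1 in the frame of plinth between 0.045 and 0.059 m and x of tray1 in the frame of plinth between -0.04 and -0.02 m) or (z of tray1 in the frame of plinth between 0.071 and 0.085 m and x of tray1 in the frame of plinth between -0.01 and 0.01 m) or (z of tray1 in the frame of plinth between 0.097 and 0.111 m and x of tray1 in the frame of plinth between -0.04 and -0.02 m)) and y of tray2 in the frame of plinth between -0.011 and 0.011 m and ((z of tray2 in the frame of plinth between -0.007 and 0.007 m and x of tray2 in the frame of plinth between -0.04 and -0.02 m) or (z of tray2 in the frame of plinth between 0.019 and 0.033 m and x of tray2 in the frame of plinth between -0.01 and 0.01 m) or (z of tray2 in the frame of plinth between 0.045 and 0.059 m and x of tray2 in the frame of plinth between -0.04 and -0.02 m) or (z of tray2 in the frame of plinth between 0.071 and 0.085 m and x of tray2 in the frame of plinth between -0.01 and 0.01 m) or (z of tray2 in the frame of plinth between 0.097 and 0.111 m and x of tray2 in the frame of plinth between -0.04 and -0.02 m)) and y of tray3 in the frame of plinth between -0.011 and 0.011 m and ((z of tray3 in the frame of plinth between -0.007 and 0.007 m and x of tray3 in the frame of plinth between -0.04 and -0.02 m) or (z of tray3 in the frame of plinth between 0.019 and 0.033 m and x of tray3 in the frame of plinth between -0.01 and 0.01 m) or (z of tray3 in the frame of plinth between 0.045 and 0.059 m and x of tray3 in the frame of plinth between -0.04 and -0.02 m) or (z of tray3 in the frame of plinth between 0.071 and 0.085 m and x of tray3 in the frame of plinth between -0.01 and 0.01 m) or (z of tray3 in the frame of plinth between 0.097 and 0.111 m and x of tray3 in the frame of plinth between -0.04 and -0.02 m)) and y of tray4 in the frame of plinth between -0.011 and 0.011 m and ((z of tray4 in the frame of plinth between -0.007 and 0.007 m and x of tray4 in the frame of plinth between -0.04 and -0.02 m) or (z of tray4 in the frame of plinth between 0.019 and 0.033 m and x of tray4 in the frame of plinth between -0.01 and 0.01 m) or (z of tray4 in the frame of plinth between 0.045 and 0.059 m and x of tray4 in the frame of plinth between -0.04 and -0.02 m) or (z of tray4 in the frame of plinth between 0.071 and 0.085 m and x of tray4 in the frame of plinth between -0.01 and 0.01 m) or (z of tray4 in the frame of plinth between 0.097 and 0.111 m and x of tray4 in the frame of plinth between -0.04 and -0.02 m)) and y of tray5 in the frame of plinth between -0.011 and 0.011 m and ((z of tray5 in the frame of plinth between -0.007 and 0.007 m and x of tray5 in the frame of plinth between -0.04 and -0.02 m) or (z of tray5 in the frame of plinth between 0.019 and 0.033 m and x of tray5 in the frame of plinth between -0.01 and 0.01 m) or (z of tray5 in the frame of plinth between 0.045 and 0.059 m and x of tray5 in the frame of plinth between -0.04 and -0.02 m) or (z of tray5 in the frame of plinth between 0.071 and 0.085 m and x of tray5 in the frame of plinth between -0.01 and 0.01 m) or (z of tray5 in the frame of plinth between 0.097 and 0.111 m and x of tray5 in the frame of plinth between -0.04 and -0.02 m)) and y of cap in the frame of plinth between -0.011 and 0.011 m and ((z of cap in the frame of plinth between 0.061 and 0.075 m and x of cap in the frame of plinth between -0.01 and 0.01 m) or (z of cap in the frame of plinth between 0.087 and 0.101 m and x of cap in the frame of plinth between -0.04 and -0.02 m) or (z of cap in the frame of plinth between 0.113 and 0.127 m and x of cap in the frame of plinth between -0.01 and 0.01 m)) and value of joint cover below 0.06 rad); the robot touches nothing.
It fails at once if a bystander (jar, red lid or clear box) is moved by more than 30 mm or tipped over (distance of any of jar, redlid, box from where it was at the start of the episode above 0.03 m or angle between any of jar, redlid, box's own z axis and vertical above 0.5 rad).
Of tray1, tray2, tray3, tray4, tray5 only 3 to 5 are there at a start; the rules pass over those that are not, and their reading is None.
At some moment in a run one of cap may be knocked a few centimetres aside while the robot is not near it.
It also fails if it takes over 210 s, if anything falls off the work surface, if the arm or the gripper's body presses on something with over 40 N, if the wrist force passes 120 N, or if a joint passes its speed limit or range.

## Working session

There is one attempt and no reset: what is moved stays moved. The work goes in short steps, Python scripts to look and compute and a tool call to move; the robot and the scene stay as the last step left them, time stands still between calls to the robot, and variables do not carry over. Pictures are saved under pics/ and viewed, and the job is handed in when it is done.

Besides the shell and the picture viewer there is one more tool, called after "Emit:" as name(argument=value, ...) on one line, values as JSON. play_rows: Moves the arm, as the interface text tells. Its arguments: {"type":"object","properties":{"motion":{"type":"array"},"newtons":{"type":"number"}},"required":["motion"]}

```bash
ls -la; mkdir -p pics; python3 - <<'E'
from station import ctrl
import cv2,numpy as np
np.set_printoptions(precision=4,suppress=True)
o=ctrl.get_obs(); print(o)
for n in("side","top"):
    im=ctrl.get_image(n); cv2.imwrite(f"pics/{n}0.png",im["color"][:,:,::-1]); print(n,im["mtx"],im["D"],im["T"])
E
```

```text
total 12
drwxr-xr-x  3 agent agent 4096 Dec  6 06:42 .
drwxr-xr-x 23 root  root  4096 Dec  6 06:42 ..
drwxr-xr-x  2 agent agent 4096 Dec  6 06:42 pics
{'t': 0.0, 'q': array([-1.435 ,  0.0533,  1.6143,  0.    ,  1.476 , -0.119 ]), 'dq': array([-0.0005, -0.001 ,  0.0007,  0.0011,  0.0006, -0.0006]), 'effort': array([  0.0003, -39.3687, -37.0171,  -0.    ,   0.0071,   0.    ]), 'tool_pos': array([ 0.1575, -0.6042,  0.2301]), 'tool_rot': array([-3.1141, -0.3989, -0.    ]), 'contact_force': array([ 0.2175,  0.0375, -0.7468]), 'wrist_torque': array([ 0.0031, -0.0004, -0.0412]), 'opening': 0.0851419711467514}
side [[433.1236   0.     280.2268]
 [  0.     433.1236 206.797 ]
 [  0.       0.       1.    ]] [-0.0236  0.      0.      0.      0.    ] [[ 0.237  -0.9149  0.3269  0.8463]
 [ 0.9715  0.2202 -0.0879 -0.1695]
 [ 0.0085  0.3384  0.941   1.2945]
 [ 0.      0.      0.      1.    ]]
top [[473.8106   0.     283.4394]
 [  0.     473.8106 212.2575]
 [  0.       0.       1.    ]] [0.0495 0.     0.     0.     0.    ] [[ 0.0265  0.9952 -0.0945  0.3029]
 [-0.9996  0.0258 -0.0092 -0.0888]
 [-0.0067  0.0947  0.9955  1.5509]
 [ 0.      0.      0.      1.    ]]
```

View pics/side0.png

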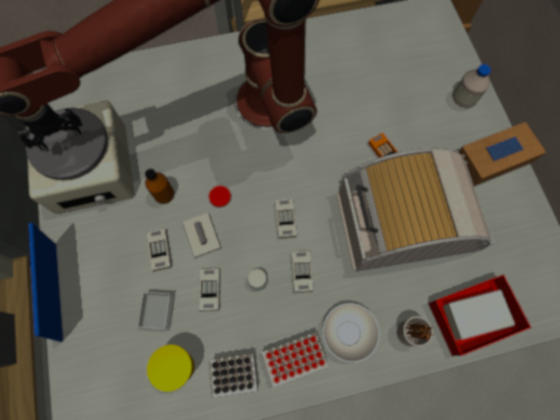

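View pics/top0.png

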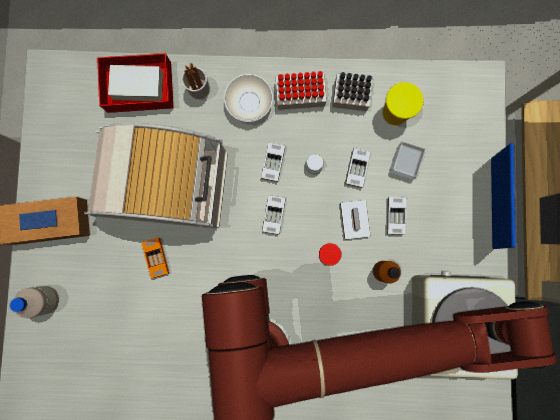

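```bash
cat > h.py <<'E'
import cv2,numpy as np
from station import ctrl
np.set_printoptions(precision=4,suppress=True,linewidth=150)
def ray(im,uv):
    uv=np.asarray(uv,float).reshape(-1,1,2)
    p=cv2.undistortPoints(uv,im["mtx"],np.array(im["D"])).reshape(-1,2)
    d=np.c_[p[:,0],-p[:,1],-np.ones(len(p))]@im["T"][:3,:3].T
    return im["T"][:3,3],d
def plane(im,uv,z):
    c,d=ray(im,uv); return c+d*((z-c[2])/d[:,2])[:,None]
def proj(im,P):
    P=np.asarray(P,float).reshape(-1,3); T=im["T"]
    c=(P-T[:3,3])@T[:3,:3]; c=c*[1,-1,-1]
    return cv2.projectPoints(c,np.zeros(3),np.zeros(3),im["mtx"],np.array(im["D"]))[0].reshape(-1,2)
def tri(ims,uvs):
    A=np.zeros((3,3));b=np.zeros(3)
    for im,uv in zip(ims,uvs):
        c,d=ray(im,[uv]); d=d[0]/np.linalg.norm(d[0]); M=np.eye(3)-np.outer(d,d); A+=M;b+=M@c
    return np.linalg.solve(A,b)
def crop(im,x0,y0,x1,y1,s,name):
    c=cv2.resize(im["color"][y0:y1,x0:x1,::-1],None,fx=s,fy=s,interpolation=cv2.INTER_CUBIC); cv2.imwrite(f"pics/{name}.png",c)
E
python3 - <<'E'
from h import *
t=ctrl.get_image("top"); s=ctrl.get_image("side")
crop(t,250,130,430,275,4,"t1"); crop(s,130,170,330,330,4,"s1"); crop(t,80,110,250,240,4.5,"t2"); crop(s,330,140,500,280,4.5,"s2")
E
```

```text
(no output)
```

View pics/t1.png

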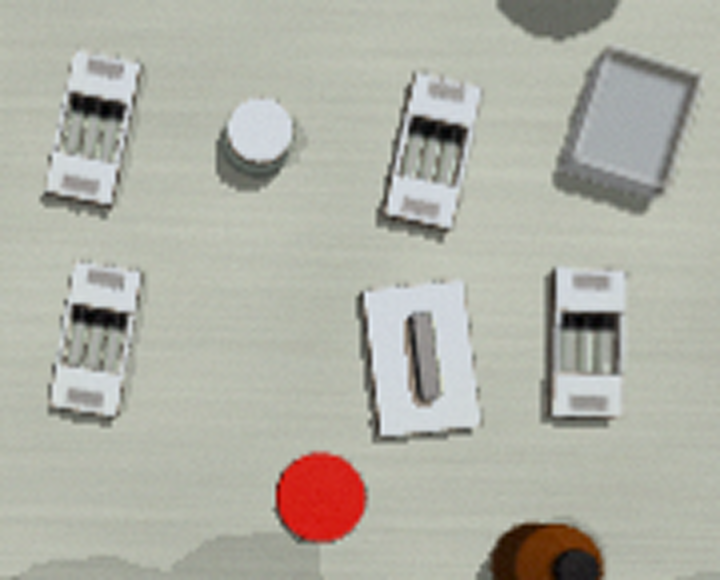

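View pics/s1.png

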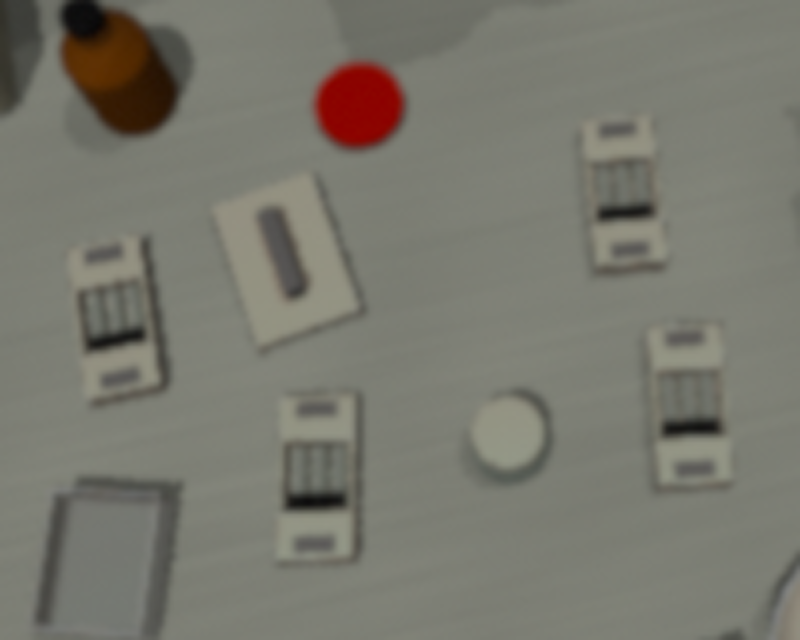

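View pics/t2.png

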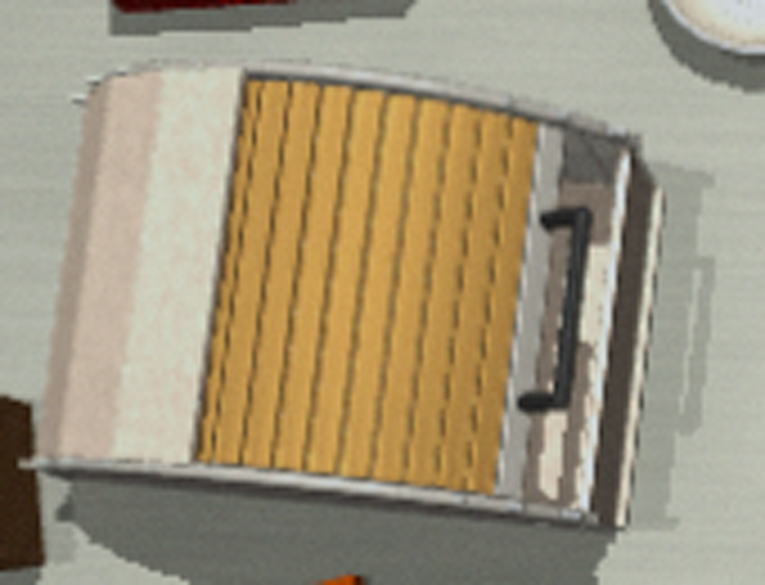

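View pics/s2.png

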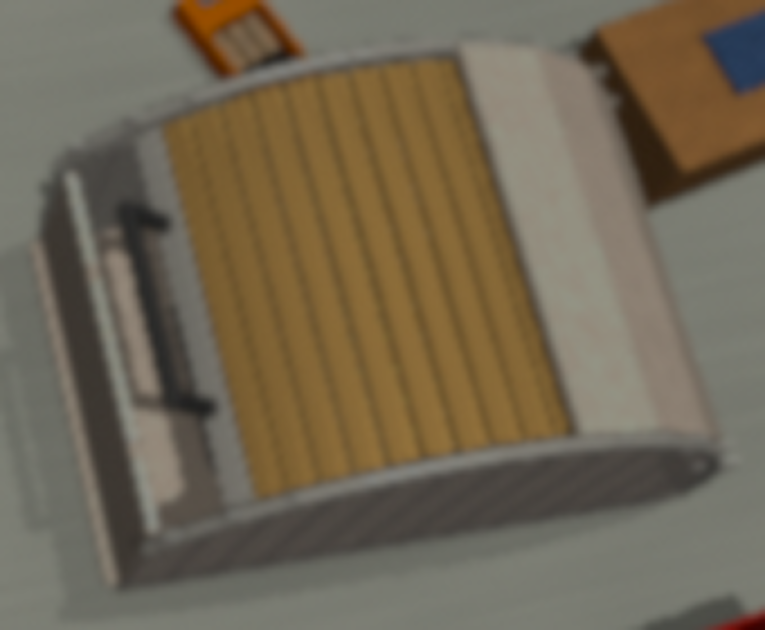

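```bash
python3 - <<'E'
from h import *
t=ctrl.get_image("top"); s=ctrl.get_image("side")
a=tri([t,s],[(210,157.1),(368.2,229.3)]); b=tri([t,s],[(205.1,199.6),(357.8,187.1)])
print("handle far",a,"near",b,"mid",(a+b)/2,np.linalg.norm(a-b),"yaw",np.degrees(np.arctan2(*(a-b)[[1,0]])))
f=lambda p:(80+p[0]/4.5,110+p[1]/4.5); g=lambda p:(330+p[0]/4.5,140+p[1]/4.5)
# front wall top edge corners
print(plane(t,[f((628,150)),f((587,513))],.131), plane(s,[g((152,528)),g((72,178))],.131))
# hood edge (front) at y+49
print(tri([t,s],[f((245,72)),g((575,430))]),tri([t,s],[f((195,462)),g((460,52))]))
# trays, top view
for nm,im,bx,lo in(("top",t,(255,135,425,250),200),("side",s,(140,190,330,320),145)):
    c=im["color"].astype(int); m=((c.min(2)>lo)&(c.max(2)-c.min(2)<(25 if nm=="top" else 40))).astype(np.uint8)*255
    k=np.zeros_like(m);k[bx[1]:bx[3],bx[0]:bx[2]]=255;m&=k
    cv2.imwrite(f"pics/m_{nm}.png",cv2.resize(m[bx[1]:bx[3],bx[0]:bx[2]],None,fx=4,fy=4,interpolation=0))
E
```

```text
handle far [0.5841 0.1399 0.2098] near [0.4616 0.15   0.2046] mid [0.5228 0.145  0.2072] 0.12310189140929086 yaw -4.721437016228241
[[0.6436 0.1247 0.131 ]
 [0.3966 0.1426 0.131 ]] [[0.6392 0.1274 0.131 ]
 [0.4049 0.1465 0.131 ]]
[0.661  0.3504 0.2383] [0.4165 0.3733 0.2289]
```

```bash
python3 -c "
import cv2,numpy as np
a=cv2.imread('pics/m_top.png');b=cv2.imread('pics/m_side.png')
w=max(a.shape[1],b.shape[1]);f=lambda x:cv2.copyMakeBorder(x,0,4,0,w-x.shape[1],cv2.BORDER_CONSTANT,value=(0,0,255))
o=np.vstack([f(a),f(b)]);cv2.imwrite('pics/m.png',cv2.resize(o,None,fx=.6,fy=.6))"
```

```text
(no output)
```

View pics/m.png

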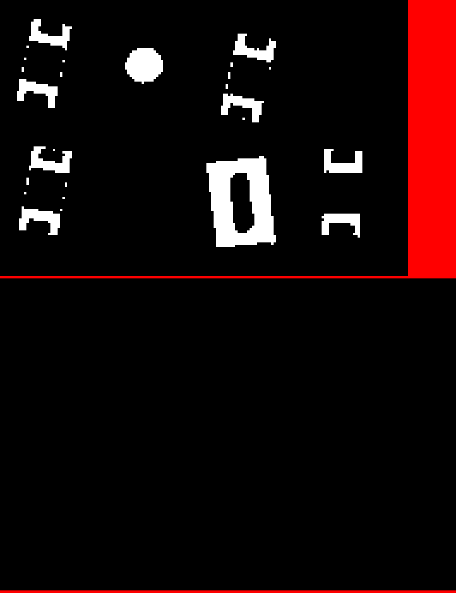

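```bash
cat >> h.py <<'E'
def rects(im,nm,z=.026):
    bx=(255,135,425,250) if nm=="top" else (130,190,340,330)
    c=im["color"].astype(int); b=cv2.GaussianBlur(im["color"],(0,0),12).astype(int) if 0 else None
    if nm=="top": m=(c.min(2)>200)&(c.max(2)-c.min(2)<25)
    else: m=(c.min(2)>128)
    m=m.astype(np.uint8)*255; k=np.zeros_like(m);k[bx[1]:bx[3],bx[0]:bx[2]]=255;m&=k
    mc=cv2.morphologyEx(m,cv2.MORPH_CLOSE,np.ones((15,5),np.uint8)) 
    n,l,st,ce=cv2.connectedComponentsWithStats(mc); out=[]
    for i in range(1,n):
        if st[i,4]<150: continue
        ys,xs=np.nonzero((l==i)&(m>0)); 
        if len(xs)<30: continue
        h=cv2.convexHull(np.c_[xs,ys].astype(np.float32)).reshape(-1,2)
        P=plane(im,h,z)
        (cx,cy),(w,hh),a=cv2.minAreaRect((P[:,:2]*1000).astype(np.float32))
        if w<hh: w,hh,a=hh,w,a+90
        a=(a+90)%180-90
        out.append((ce[i].round(0),np.array([cx,cy]).round(1),round(w,1),round(hh,1),round(a,1)))
    return out
E
python3 - <<'E'
from h import *
for n in("top","side"):
    im=ctrl.get_image(n)
    for r in rects(im,n):print(n,*r)
    if n=="side":
        c=im["color"]; print(c[231,291-4:291+5].tolist(), c[205,278:284].tolist(),c[230,240].tolist())
E
```

```text
top [315. 162.] [ 616.5 -171.5] 48.9 43.0 -88.6
top [355. 219.] [ 431.5 -305.9] 117.3 79.3 7.9
side [201. 236.] [ 434.6 -307.3] 108.1 71.4 7.7
side [256. 278.] [ 604.7 -171.7] 42.5 41.9 13.3
side [335. 321.] [773.9  18.7] 54.0 25.6 -16.2
[[99, 97, 93], [98, 97, 92], [97, 96, 92], [98, 97, 93], [108, 107, 100], [125, 124, 113], [140, 140, 125], [146, 145, 129], [143, 143, 128]] [[146, 143, 128], [142, 140, 125], [137, 135, 121], [136, 134, 120], [138, 136, 122], [141, 139, 124]] [121, 123, 114]
```

```bash
sed -i 's/m=(c.min(2)>128)/m=(c[:,:,0]>133)/; s/np.ones((15,5)/np.ones((21,9)/' h.py
python3 - <<'E'
from h import *
for n in("top","side"):
    im=ctrl.get_image(n)
    for r in rects(im,n):print(n,*r)
E
```

```text
top [273. 187.] [528.7 -38.5] 291.8 71.7 1.5
top [356. 199.] [ 517.2 -304.6] 287.8 90.1 0.6
top [315. 162.] [ 616.5 -171.5] 46.5 46.5 -44.1
top [397. 214.] [ 448.7 -440.1] 114.2 49.0 -1.8
side [206. 246.] [ 470.4 -311.2] 368.9 131.6 -17.4
side [294. 245.] [527.4 -38.4] 294.7 71.6 2.0
side [157. 249.] [ 447.9 -442.4] 115.4 52.3 -0.9
side [256. 278.] [ 604.9 -173. ] 47.3 47.1 -13.0
side [334. 320.] [768.8  15.7] 62.9 34.2 -16.2
```

```bash
cat >> h.py <<'E'
def seeds_fit(im,nm,seeds,z=.026,rad=.075):
    c=im["color"].astype(int)
    m=(c.min(2)>198)&(c.max(2)-c.min(2)<27) if nm=="top" else (c[:,:,0]>132)
    m=cv2.morphologyEx(m.astype(np.uint8),cv2.MORPH_OPEN,np.ones((2,2),np.uint8))
    ys,xs=np.nonzero(m); W=plane(im,np.c_[xs,ys],z)[:,:2]
    D=np.array([np.hypot(*(W-np.array(s)).T) for s in seeds.values()]); j=D.argmin(0)
    out={}
    for i,k in enumerate(seeds):
        P=W[(j==i)&(D[i]<rad)]
        if len(P)<20: out[k]=None; continue
        (cx,cy),(w,h),a=cv2.minAreaRect((P*1000).astype(np.float32))
        if w<h: w,h,a=h,w,a+90
        out[k]=(round(cx,1),round(cy,1),round(w),round(h),round((a+90)%180-90,1),len(P))
    return out
E
python3 - <<'E'
from h import *
t=ctrl.get_image("top");s=ctrl.get_image("side")
P=plane(t,[(273,162),(358,168),(273,215),(397,215),(355,220),(315,163)],.026)[:,:2]
S=dict(zip("ABCDKJ",P.round(3)));print(S)
for n,im in(("top",t),("side",s)): 
    for k,v in seeds_fit(im,n,S).items(): print(n,k,v)
E
```

```text
{'A': array([ 0.611, -0.036]), 'B': array([ 0.598, -0.313]), 'C': array([ 0.438, -0.041]), 'D': array([ 0.448, -0.44 ]), 'K': array([ 0.429, -0.306]), 'J': array([ 0.612, -0.173])}
top A (612.0, -38.2, 114, 53, -10.4, 193)
top B (598.8, -316.3, 113, 53, -11.5, 197)
top C (438.2, -45.6, 113, 53, -7.9, 204)
top D (445.7, -443.3, 114, 49, -1.8, 191)
top K (429.5, -308.9, 115, 79, 7.8, 691)
top J (613.3, -174.9, 49, 43, -88.6, 180)
side A (618.2, -33.3, 113, 54, -10.6, 246)
side B (605.4, -313.6, 116, 53, -11.0, 261)
side C (445.2, -40.1, 115, 54, -8.2, 215)
side D (451.6, -439.9, 115, 52, -0.9, 232)
side K (436.7, -305.6, 117, 78, 7.8, 746)
side J (608.5, -170.7, 47, 47, -13.0, 230)
```

```bash
cat >> h.py <<'E'
from scipy.spatial.transform import Rotation as Rn
def plan(*targets):
    o=ctrl.get_obs(); R=Rn.from_rotvec(o["tool_rot"]); p=o["tool_pos"]
    tx=R.as_matrix()[:,0]; print("t %.2f pos"%o["t"],p,"yaw %.1f"%np.degrees(np.arctan2(tx[1],tx[0])),"F",o["contact_force"],"open %.4f"%o["opening"],"q6 %.2f"%o["q"][5])
    for x,y,z,yaw in targets:
        T=Rn.from_euler("z",yaw,degrees=True)*Rn.from_euler("x",180,degrees=True)
        d=R.inv().apply(np.array([x,y,z])-p)*100; r=np.degrees((R.inv()*T).as_rotvec())
        print("->",d.round(2).tolist(),r.round(1).tolist())
E
python3 - <<'E'
from h import *
plan((.523,.147,.32,-4.7),(.523,.147,.197,-4.7))
E
```

```text
t 0.60 pos [ 0.1575 -0.6048  0.2313] yaw 14.6 F [ 0.1461 -0.5106 -0.634 ] open 0.0851 q6 -0.12
-> [54.32, -63.54, -8.87] [0.0, -0.0, 19.3]
-> [54.32, -63.54, 3.43] [0.0, -0.0, 19.3]
```

Emit:
play_rows(motion=[[[0.3, 0, 0, -6, 0, 0, 0], [0.3, 5, -6, -9, 0, 0, 4], [0.3, 10, -12, -9, 0, 0, 8], [0.3, 15, -18, -9, 0, 0, 12], [0.3, 20, -24, -9, 0, 0, 16], [0.3, 24, -29, -9, 0, 0, 19.3], [0.3, 28, -34, -9, 0, 0, 19.3], [0.3, 32, -39, -9, 0, 0, 19.3], [0.3, 36, -44, -9, 0, 0, 19.3], [0.3, 40, -48, -9, 0, 0, 19.3], [0.3, 44, -52, -9, 0, 0, 19.3], [0.3, 48, -56, -9, 0, 0, 19.3], [0.3, 52, -60, -9, 0, 0, 19.3], [0.3, 54.3, -63.5, -9, 0, 0, 19.3], [0.3, 54.3, -63.5, -9, 0, 0, 19.3], [0.3, 54.3, -63.5, -9, 0, 0, 19.3]]])

```text
t: 2.6
tool_pos: [0.5231, 0.1481, 0.3209]
tool_rot: [3.139, -0.124, -0.002]
contact_force: [-0.8, -0.3, 0.7]
opening: 0.0299
```

```bash
python3 - <<'E'
from h import *
plan((.523,.147,.32,-4.7),(.523,.147,.197,-4.7))
t=ctrl.get_image("top"); s=ctrl.get_image("side")
crop(t,130,100,260,240,4.2,"t3"); crop(s,320,120,460,280,4,"s3")
E
```

```text
t 2.60 pos [0.5231 0.1481 0.3209] yaw -4.5 F [-0.8273 -0.3109  0.6843] open 0.0299 q6 1.79
-> [-0.0, 0.11, 0.09] [0.0, 0.1, 0.2]
-> [0.01, 0.11, 12.39] [0.0, 0.1, 0.2]
```

View pics/t3.png

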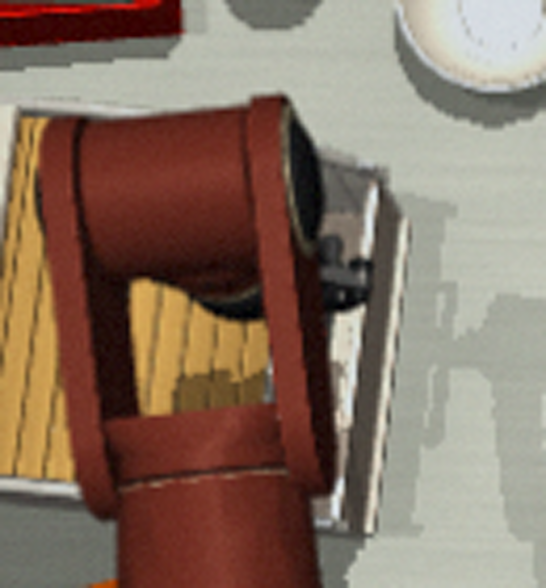

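View pics/s3.png

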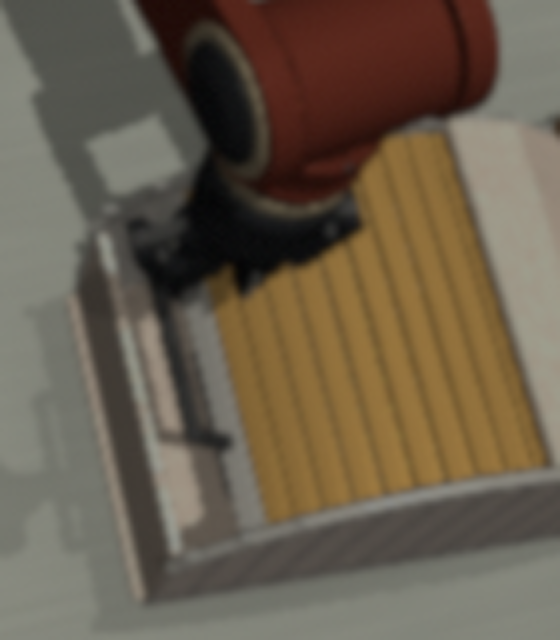

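Emit:
play_rows(motion=[[[0.3, 0, 0.1, 4, 0, 0, 0.2], [0.3, 0, 0.1, 8, 0, 0, 0.2], [0.3, 0, 0.1, 11, 0, 0, 0.2], [0.3, 0, 0.1, 12.4, 0, 0, 0.2], [0.3, 0, 0.1, 12.4, 0, 0, 0.2], [1, 0, 0.1, 12.4, 0, 0, 0.2], [1, 0, 0.1, 12.4, 0, 0, 0.2], [1, 0, 0.1, 12.4, 0, 0, 0.2], [1, 0, 0.1, 12.4, 0, 0, 0.2]]], newtons=20)

```text
t: 3.82
tool_pos: [0.5236, 0.1449, 0.1993]
tool_rot: [3.138, -0.134, 0.004]
contact_force: [-1.4, -3.6, 6.2]
opening: 0.0111
```

```bash
python3 - <<'E'
from h import *
plan()
t=ctrl.get_image("top"); s=ctrl.get_image("side")
crop(s,320,120,460,280,4,"s4")
E
```

```text
t 3.83 pos [0.5236 0.1449 0.1993] yaw -4.9 F [-1.3974 -3.5709  6.1603] open 0.0111 q6 1.79
```

View pics/s4.png

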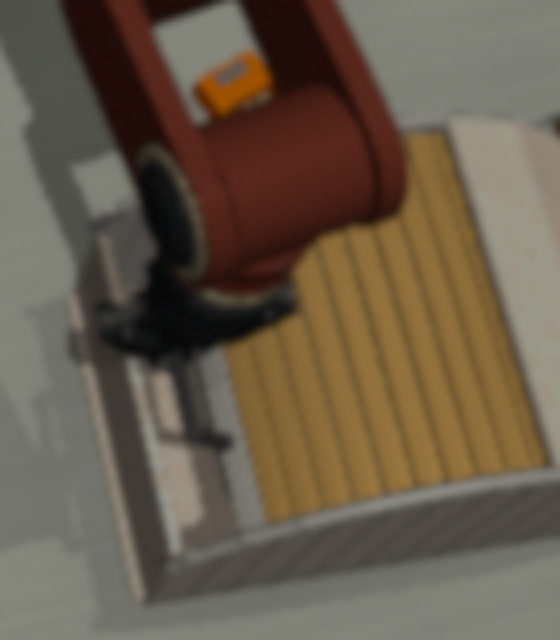

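```bash
python3 - <<'E'
import numpy as np
t0=47.9
for k in range(1,21):
    th=t0+3*k; th=min(th,106.8)
    print([round(-24.7*(np.cos(np.radians(t0))-np.cos(np.radians(th))),1),round(-24.7*(np.sin(np.radians(th))-np.sin(np.radians(t0))),1)],end=",")
E
```

```text
[np.float64(-1.0), np.float64(-0.8)],[np.float64(-2.0), np.float64(-1.6)],[np.float64(-3.1), np.float64(-2.4)],[np.float64(-4.2), np.float64(-3.0)],[np.float64(-5.3), np.float64(-3.7)],[np.float64(-6.5), np.float64(-4.2)],[np.float64(-7.7), np.float64(-4.7)],[np.float64(-8.9), np.float64(-5.2)],[np.float64(-10.1), np.float64(-5.5)],[np.float64(-11.4), np.float64(-5.8)],[np.float64(-12.7), np.float64(-6.1)],[np.float64(-13.9), np.float64(-6.2)],[np.float64(-15.2), np.float64(-6.3)],[np.float64(-16.5), np.float64(-6.4)],[np.float64(-17.8), np.float64(-6.3)],[np.float64(-19.1), np.float64(-6.2)],[np.float64(-20.4), np.float64(-6.1)],[np.float64(-21.7), np.float64(-5.8)],[np.float64(-22.9), np.float64(-5.5)],[np.float64(-23.7), np.float64(-5.3)],
```

Emit:
play_rows(motion=[[[0.62, 0, 0, 0, 0, 0, 0], [0.62, 0, -1.0, -0.8, 0, 0, 0], [0.62, 0, -2.0, -1.6, 0, 0, 0], [0.62, 0, -3.1, -2.4, 0, 0, 0], [0.62, 0, -4.2, -3.0, 0, 0, 0], [0.62, 0, -5.3, -3.7, 0, 0, 0], [0.62, 0, -6.5, -4.2, 0, 0, 0], [0.62, 0, -7.7, -4.7, 0, 0, 0], [0.62, 0, -8.9, -5.2, 0, 0, 0], [0.62, 0, -10.1, -5.5, 0, 0, 0]]])

```text
t: 5.18
tool_pos: [0.5324, 0.2461, 0.2549]
tool_rot: [3.137, -0.134, 0.006]
contact_force: [-0.3, -4.3, 1.9]
opening: 0.0163
```

```bash
python3 - <<'E'
from h import *
plan()
s=ctrl.get_image("side")
crop(s,320,120,460,280,4,"s5")
E
```

```text
t 5.17 pos [0.5324 0.2461 0.2549] yaw -4.9 F [-0.3373 -4.2564  1.8969] open 0.0163 q6 1.96
```

View pics/s5.png

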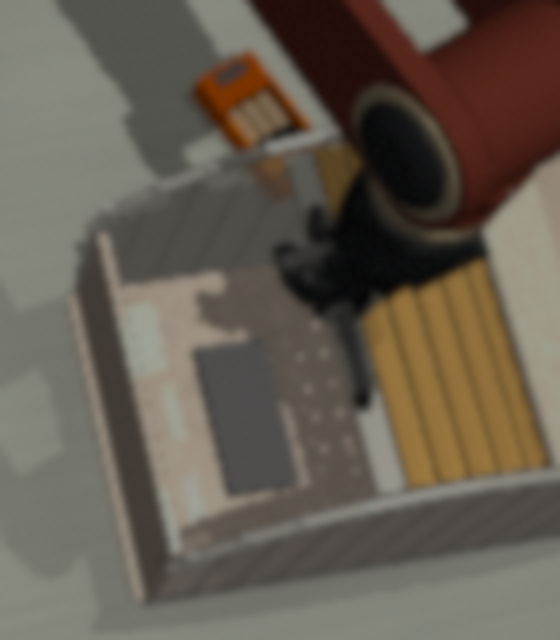

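Emit:
play_rows(motion=[[[0.62, 0, -1.3, -0.3, 0, 0, 0], [0.62, 0, -2.6, -0.6, 0, 0, 0], [0.62, 0, -3.8, -0.7, 0, 0, 0], [0.62, 0, -5.1, -0.8, 0, 0, 0], [0.62, 0, -6.4, -0.9, 0, 0, 0], [0.62, 0, -7.7, -0.8, 0, 0, 0], [0.62, 0, -9.0, -0.7, 0, 0, 0], [0.62, 0, -10.3, -0.6, 0, 0, 0], [0.62, 0, -11.6, -0.3, 0, 0, 0], [0.62, 0, -12.8, 0, 0, 0, 0], [0.62, 0, -13.5, 0.1, 0, 0, 0], [0.62, 0, -13.9, 0.1, 0, 0, 0], [0.62, 0, -13.9, 0.1, 0, 0, 0]]])

```text
t: 6.85
tool_pos: [0.5437, 0.3828, 0.2532]
tool_rot: [3.13, -0.134, 0.001]
contact_force: [-2.9, -11.5, 1.1]
opening: 0.0162
```

```bash
python3 - <<'E'
from h import *
plan()
s=ctrl.get_image("side");t=ctrl.get_image("top")
crop(s,320,120,500,280,4,"s6");crop(t,80,110,250,240,4.5,"t6")
E
```

```text
t 6.85 pos [0.5437 0.3828 0.2532] yaw -4.9 F [ -2.8952 -11.4897   1.106 ] open 0.0162 q6 2.16
```

View pics/s6.png

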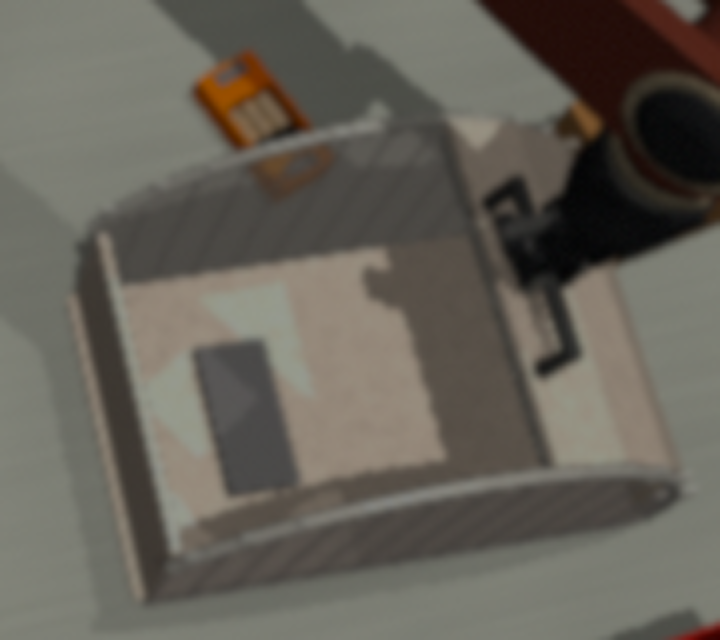

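View pics/t6.png

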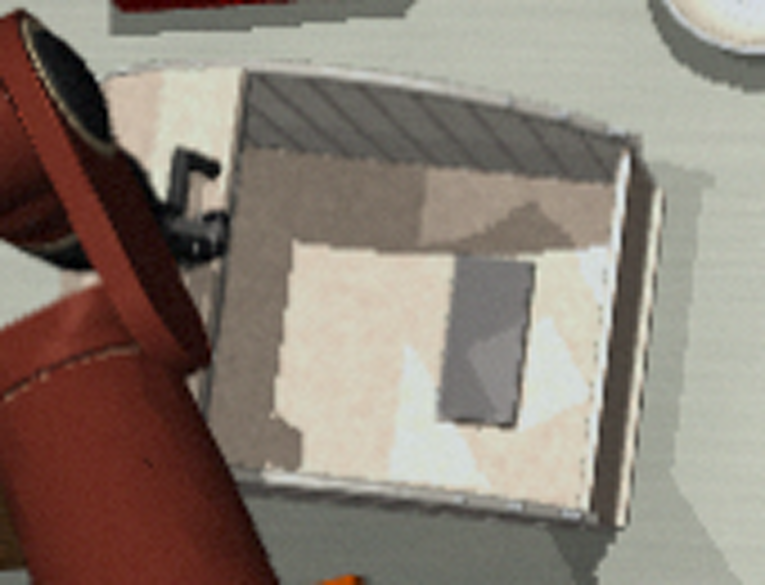

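```bash
python3 - <<'E'
from h import *
s=ctrl.get_image("side");t=ctrl.get_image("top")
for im,bx,nm in((t,(172,162,204,210),"t"),(s,(364,218,402,268),"s")):
    c=im["color"].astype(int)[bx[1]:bx[3],bx[0]:bx[2]]
    m=((c[:,:,0]-c[:,:,2])<3)&(c.max(2)<165)
    m=cv2.morphologyEx(m.astype(np.uint8),cv2.MORPH_CLOSE,np.ones((3,3)))
    n,l,st,ce=cv2.connectedComponentsWithStats(m); i=1+st[1:,4].argmax(); ys,xs=np.nonzero(l==i)
    P=plane(im,np.c_[xs+bx[0],ys+bx[1]],.024)[:,:2]
    print(nm,len(xs),P.mean(0),cv2.minAreaRect((P*1000).astype(np.float32)))
f=lambda p:(80+p[0]/4.5-.4,110+p[1]/4.5-.4); g=lambda p:(320+p[0]/4-.4,120+p[1]/4-.4)
for im,C in((t,[f(p) for p in((455,255),(537,262),(520,427),(438,420))]),(s,[g(p) for p in((195,350),(268,340),(298,488),(228,495))])):
    P=plane(im,C,.024)[:,:2]; print(P.mean(0),P.tolist())
plan((.529,.24,.4,-5))
E
```

```text
t 296 [0.537 0.244] ((528.3153076171875, 240.83563232421875), (52.85185623168945, 112.84765625), 83.64418029785156)
s 255 [0.5552 0.2387] ((549.9090576171875, 237.580322265625), (44.63329315185547, 70.6859359741211), 85.83193969726562)
[0.5277 0.2382] [[0.5898124247869994, 0.2644715523484792], [0.5862825255724562, 0.20495219033481837], [0.4656693426251409, 0.21205774387620774], [0.4691987787741754, 0.27115469978768614]]
[0.5324 0.2392] [[0.47042791591982763, 0.2167371109995745], [0.475917576890796, 0.2751098180408653], [0.5953739826548148, 0.25933830026278143], [0.5880052538765171, 0.20566991882194785]]
t 7.05 pos [0.5437 0.3828 0.2532] yaw -4.9 F [ -3.5388 -11.721    1.6634] open 0.0161 q6 2.16
-> [-0.22, 14.47, -14.57] [0.4, -0.1, 0.1]
```

```bash
python3 - <<'E'
from h import *
plan((.615,-.036,.37,-10.5),(.615,-.036,.12,-10.5),(.615,-.036,.003,-10.5))
E
```

```text
t 7.05 pos [0.5437 0.3828 0.2532] yaw -4.9 F [ -3.5388 -11.721    1.6634] open 0.0161 q6 2.16
-> [10.72, 41.2, -11.35] [0.4, -0.1, 5.6]
-> [10.69, 41.01, 13.65] [0.4, -0.1, 5.6]
-> [10.67, 40.92, 25.35] [0.4, -0.1, 5.6]
```

Emit:
play_rows(motion=[[[0.5, 0, 0.3, 0, 0, 0, 0], [0.4, 0, 0.3, -1, 0, 0, 0], [0.4, 0, 0.3, -5, 0, 0, 0], [0.4, 0, 0.3, -10, 0, 0, 0], [-1, 1, 5, -12, 0, 0, 1], [-1, 3, 10, -12, 0, 0, 2], [-1, 4, 16, -12, 0, 0, 3], [-1, 6, 22, -12, 0, 0, 5], [-1, 8, 28, -12, 0.4, 0, 5.6], [-1, 9, 34, -10, 0.4, 0, 5.6], [-1, 10.7, 39, -6, 0.4, 0, 5.6], [-1, 10.7, 41, 0, 0.4, 0, 5.6], [-1, 10.7, 41, 6, 0.4, 0, 5.6], [-1, 10.7, 41, 12, 0.4, 0, 5.6], [-1, 10.7, 41, 14, 0.4, 0, 5.6], [-1, 10.7, 41, 14, 0.4, 0, 5.6]]])

```text
t: 9.05
tool_pos: [0.6152, -0.0356, 0.1164]
tool_rot: [3.128, -0.288, 0.001]
contact_force: [0.2, 0.1, 0.4]
opening: 0.0854
```

```bash
python3 - <<'E'
from h import *
s=ctrl.get_image("side");t=ctrl.get_image("top")
crop(s,260,170,500,340,3.2,"s7");crop(t,80,110,300,240,3.5,"t7")
plan((.615,-.036,.003,-10.5))
E
```

```text
t 9.15 pos [ 0.6175 -0.036   0.1201] yaw -10.5 F [ 0.3241 -0.2002  1.111 ] open 0.0851 q6 1.58
-> [-0.33, 0.04, 11.71] [0.0, -0.4, -0.0]
```

View pics/s7.png

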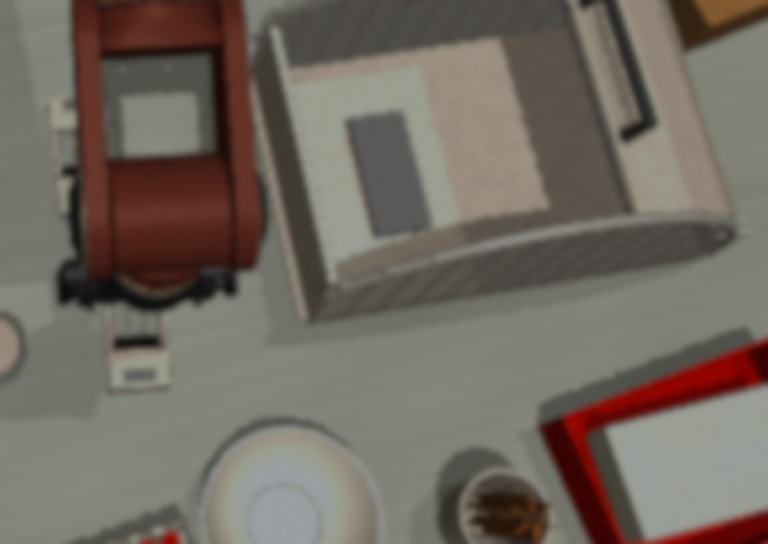

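View pics/t7.png

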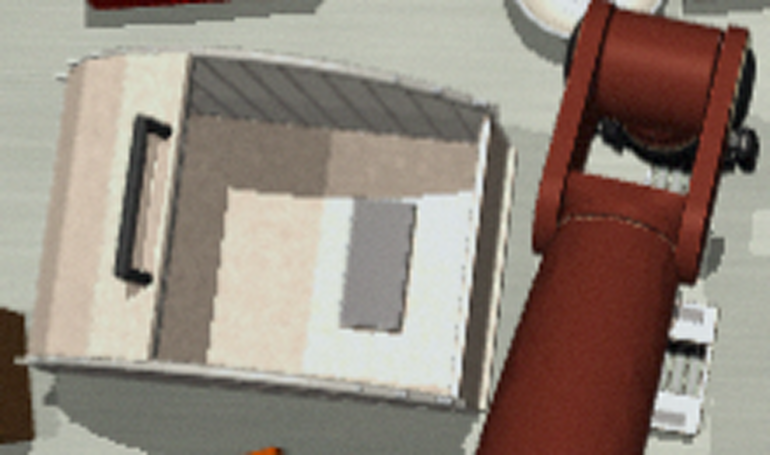

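Emit:
play_rows(motion=[[[-1, -0.3, 0, 4, 0, -0.4, 0], [-1, -0.3, 0, 8, 0, -0.4, 0], [-1, -0.3, 0, 10.5, 0, -0.4, 0], [-1, -0.3, 0, 11.7, 0, -0.4, 0], [-1, -0.3, 0, 11.7, 0, -0.4, 0], [-1, -0.3, 0, 11.7, 0, -0.4, 0], [1, -0.3, 0, 11.7, 0, -0.4, 0], [1, -0.3, 0, 11.7, 0, -0.4, 0], [1, -0.3, 0, 11.7, 0, -0.4, 0], [1, -0.3, 0, 11.7, 0, -0.4, 0]]], newtons=45)

```text
t: 10.4
tool_pos: [0.6163, -0.0359, 0.0044]
tool_rot: [3.128, -0.288, 0.003]
contact_force: [-1.0, -0.6, 5.4]
opening: 0.0548
```

```bash
python3 - <<'E'
from h import *
s=ctrl.get_image("side");crop(s,260,200,340,310,6,"s8")
# place target layer1
import math
y=math.radians(-4.7); px,py=.530,.2395
tx,ty=px-.03*math.cos(y),py-.03*math.sin(y); print(tx,ty)
plan((.615,-.036,.25,-10.5),(tx,ty,.25,-4.7),(tx,ty,.003+.026,-4.7))
E
```

```text
0.5001008783954589 0.24195815525890121
t 10.45 pos [ 0.6163 -0.0359  0.0044] yaw -10.5 F [-1.0035  0.147   5.9429] open 0.0550 q6 1.58
-> [-0.07, 0.04, -24.56] [0.0, -0.1, -0.0]
-> [-16.44, -25.19, -24.61] [0.0, -0.1, -5.8]
-> [-16.48, -25.2, -2.51] [0.0, -0.1, -5.8]
```

View pics/s8.png

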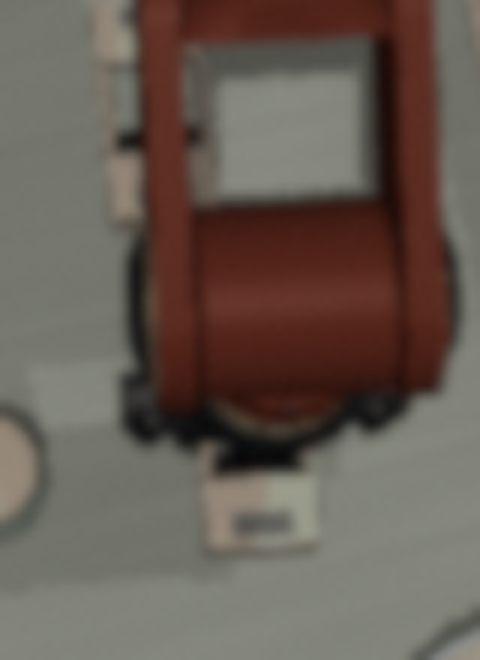

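Emit:
play_rows(motion=[[[1, 0, 0, -4, 0, 0, 0], [1, 0, 0, -9, 0, 0, 0], [1, 0, 0, -14, 0, 0, 0], [1, -2, -2, -19, 0, 0, -1], [1, -5, -6, -20.5, 0, 0, -2], [1, -8, -10, -20.5, 0, 0, -3], [1, -11, -15, -20.5, 0, 0, -4], [1, -14, -20, -20.5, 0, 0, -5], [1, -16, -23.5, -20.5, 0, 0, -5.8], [1, -16.4, -25.2, -20.5, 0, 0, -5.8], [1, -16.4, -25.2, -20.5, 0, 0, -5.8], [1, -16.4, -25.2, -17, 0, 0, -5.8], [1, -16.4, -25.2, -13, 0, 0, -5.8], [1, -16.4, -25.2, -9, 0, 0, -5.8], [1, -16.4, -25.2, -6, 0, 0, -5.8], [1, -16.4, -25.2, -4.5, 0, 0, -5.8], [1, -16.4, -25.2, -4.5, 0, 0, -5.8]]])

```text
t: 12.58
tool_pos: [0.5006, 0.2407, 0.0479]
tool_rot: [3.137, -0.131, -0.0]
contact_force: [-0.5, 0.3, -2.3]
opening: 0.0549
```

```bash
python3 - <<'E'
from h import *
s=ctrl.get_image("side");crop(s,320,150,450,280,4.5,"s9")
plan((.500,.242,.030,-4.7))
E
```

```text
t 12.62 pos [0.5016 0.2413 0.0494] yaw -4.8 F [-0.261   0.6285 -1.4018] open 0.0548 q6 1.97
-> [-0.17, -0.06, 1.94] [0.0, -0.1, -0.1]
```

View pics/s9.png

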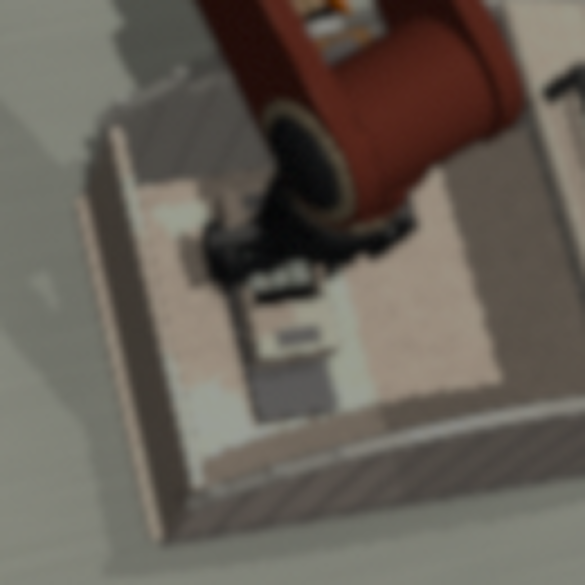

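Emit:
play_rows(motion=[[[1, -0.1, 0, 1, 0, 0, 0], [1, -0.1, 0, 1.9, 0, 0, 0], [1, -0.1, 0, 2.0, 0, 0, 0], [1, -0.1, 0, 2.0, 0, 0, 0], [-0.7, -0.1, 0, 2.0, 0, 0, 0], [-0.7, -0.1, 0, 2.0, 0, 0, 0], [-0.7, -0.1, 0, 2.0, 0, 0, 0]]])

```text
t: 13.5
tool_pos: [0.501, 0.2415, 0.0299]
tool_rot: [3.138, -0.13, 0.005]
contact_force: [-0.8, -0.2, -0.2]
opening: 0.0724
```

```bash
python3 - <<'E'
from h import *
plan((.5,.242,.2,-4.7),(.442,-.043,.20,-8),(.442,-.043,.1,-8))
E
```

```text
t 13.50 pos [0.501  0.2415 0.0299] yaw -4.8 F [-0.8222 -0.1659 -0.1758] open 0.0724 q6 1.97
-> [-0.05, -0.03, -17.01] [0.0, -0.2, -0.1]
-> [-3.47, 28.85, -17.01] [0.0, -0.2, 3.2]
-> [-3.5, 28.85, -7.01] [0.0, -0.2, 3.2]
```

Emit:
play_rows(motion=[[[-0.7, 0, 0, -3, 0, 0, 0], [-0.7, 0, 0, -8, 0, 0, 0], [-0.7, 0, 0, -13, 0, 0, 0], [-1, -0.5, 3, -17, 0, 0, 1], [-1, -1, 8, -18, 0, 0, 2], [-1, -2, 14, -18, 0, 0, 3.2], [-1, -3, 20, -18, 0, 0, 3.2], [-1, -3.5, 25, -16, 0, 0, 3.2], [-1, -3.5, 28.8, -12, 0, 0, 3.2], [-1, -3.5, 28.8, -8, 0, 0, 3.2], [-1, -3.5, 28.8, -7, 0, 0, 3.2], [-1, -3.5, 28.8, -7, 0, 0, 3.2]]])

```text
t: 15.0
tool_pos: [0.4421, -0.0422, 0.1001]
tool_rot: [3.134, -0.217, 0.004]
contact_force: [0.1, 0.2, 0.1]
opening: 0.0852
```

```bash
python3 - <<'E'
from h import *
s=ctrl.get_image("side");t=ctrl.get_image("top");crop(s,240,150,450,290,3.5,"s10")
plan((.442,-.043,.004,-8))
S={'A':(.5,.242)}
print(seeds_fit(t,"top",S,.05,.07),seeds_fit(s,"side",S,.05,.07))
crop(t,140,110,300,250,4.5,"t10")
E
```

```text
t 15.10 pos [ 0.4434 -0.0424  0.1018] yaw -7.9 F [ 0.0988 -0.3195  0.3887] open 0.0856 q6 1.45
-> [-0.19, 0.07, 9.78] [0.0, -0.4, 0.1]
{'A': (501.0, 230.3, 127, 115, -3.5, 531)} {'A': (496.0, 242.7, 139, 131, 83.7, 956)}
```

View pics/s10.png

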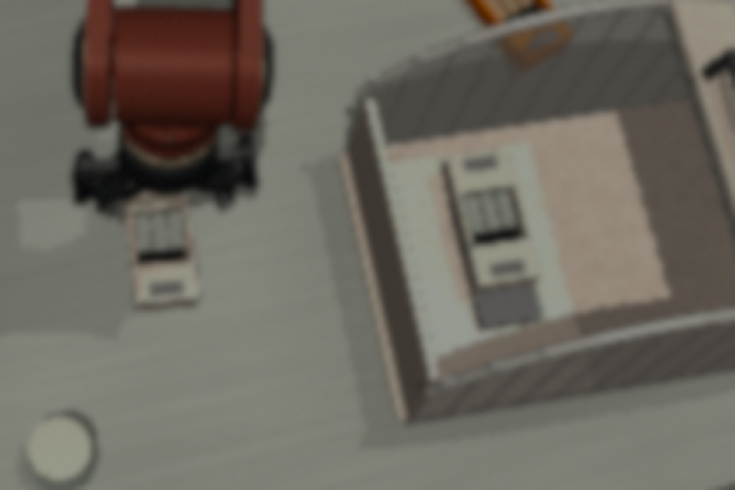

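View pics/t10.png

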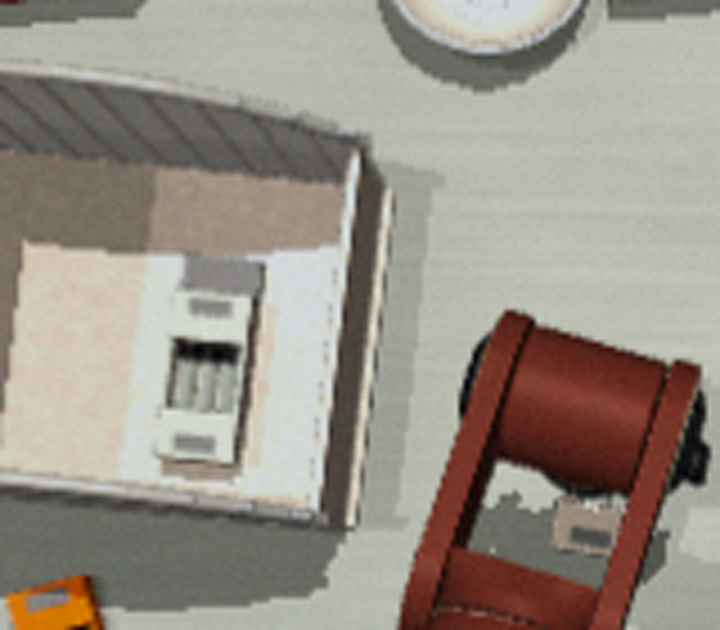

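```bash
python3 - <<'E'
from h import *
s=ctrl.get_image("side");t=ctrl.get_image("top")
f=lambda p:(140+p[0]/4.5-.4,110+p[1]/4.5-.4); g=lambda p:(240+p[0]/3.5-.4,150+p[1]/3.5-.4)
for im,C in((t,[f((210,307)),f((195,442))]),(s,[g((507,268)),g((480,162))])):
    P=plane(im,C,.05)[:,:2]; d=P[0]-P[1]; print(P.mean(0),np.degrees(np.arctan2(d[1],d[0])),np.hypot(*d))
E
```

```text
[0.4996 0.2421] -3.678794465373563 0.09694553240670074
[0.4985 0.2415] -4.443954547028049 0.09918612987790738
```

Emit:
play_rows(motion=[[[-1, -0.2, 0, 4, 0, -0.4, 0], [-1, -0.2, 0, 8, 0, -0.4, 0], [-1, -0.2, 0, 9.7, 0, -0.4, 0], [-1, -0.2, 0, 9.8, 0, -0.4, 0], [-1, -0.2, 0, 9.8, 0, -0.4, 0], [1, -0.2, 0, 9.8, 0, -0.4, 0], [1, -0.2, 0, 9.8, 0, -0.4, 0], [1, -0.2, 0, 9.8, 0, -0.4, 0], [1, -0.2, 0, 9.8, 0, -0.4, 0]]], newtons=45)

```text
t: 16.32
tool_pos: [0.4434, -0.0427, 0.0053]
tool_rot: [3.133, -0.216, 0.003]
contact_force: [-0.9, 0.2, 5.3]
opening: 0.055
```

```bash
python3 - <<'E'
from h import *
plan((.530,.2395,.2,-4.7),(.530,.2395,.08,-4.7))
E
```

```text
t 16.32 pos [ 0.4434 -0.0427  0.0053] yaw -7.9 F [-0.9311  0.1671  5.272 ] open 0.0550 q6 1.45
-> [4.75, -29.12, -19.48] [0.1, -0.1, -3.2]
-> [4.72, -29.13, -7.48] [0.1, -0.1, -3.2]
```

Emit:
play_rows(motion=[[[1, 0, 0, -4, 0, 0, 0], [1, 0, 0, -9, 0, 0, 0], [1, 0, 0, -14, 0, 0, 0], [1, 1, -3, -19, 0, 0, -1], [1, 2, -8, -21, 0, 0, -2], [1, 3, -13, -21, 0, 0, -3.2], [1, 4, -18, -21, 0, 0, -3.2], [1, 4.7, -23, -21, 0, 0, -3.2], [1, 4.7, -27, -21, 0, 0, -3.2], [1, 4.7, -29.1, -21, 0, 0, -3.2], [1, 4.7, -29.1, -21, 0, 0, -3.2], [1, 4.7, -29.1, -17, 0, 0, -3.2], [1, 4.7, -29.1, -13, 0, 0, -3.2], [1, 4.7, -29.1, -9, 0, 0, -3.2], [1, 4.7, -29.1, -7.5, 0, 0, -3.2], [1, 4.7, -29.1, -7, 0, 0, -3.2], [1, 4.7, -29.1, -7, 0, 0, -3.2]]])

```text
t: 18.45
tool_pos: [0.5308, 0.2391, 0.0766]
tool_rot: [3.138, -0.129, 0.007]
contact_force: [-0.7, 0.5, -1.3]
opening: 0.0548
```

```bash
python3 - <<'E'
from h import *
plan((.530,.2395,.0567,-4.6))
E
```

```text
t 18.45 pos [0.5308 0.2391 0.0766] yaw -4.7 F [-0.6755  0.5048 -1.3244] open 0.0548 q6 1.95
-> [-0.09, -0.03, 1.99] [0.0, -0.2, -0.1]
```

Emit:
play_rows(motion=[[[1, 0, 0, 1, 0, -0.2, 0], [1, 0, 0, 1.9, 0, -0.2, 0], [1, 0, 0, 2.0, 0, -0.2, 0], [1, 0, 0, 2.0, 0, -0.2, 0], [-0.7, 0, 0, 2.0, 0, -0.2, 0], [-0.7, 0, 0, 2.0, 0, -0.2, 0], [-0.7, 0, 0, 2.0, 0, -0.2, 0]]])

```text
t: 19.32
tool_pos: [0.5312, 0.2392, 0.0571]
tool_rot: [-3.139, 0.129, -0.002]
contact_force: [-1.0, -0.8, -0.2]
opening: 0.0726
```

```bash
python3 - <<'E'
from h import *
plan((.530,.2395,.21,-4.7),(.602,-.315,.22,-11.2),(.602,-.315,.1,-11.2))
E
```

```text
t 19.32 pos [0.5312 0.2392 0.0571] yaw -4.7 F [-0.9536 -0.822  -0.219 ] open 0.0726 q6 1.95
-> [-0.1, -0.02, -15.29] [-0.0, -0.1, -0.0]
-> [11.64, 54.65, -16.28] [-0.0, -0.1, 6.5]
-> [11.63, 54.65, -4.28] [-0.0, -0.1, 6.5]
```

Emit:
play_rows(motion=[[[-0.7, 0, 0, -3, 0, 0, 0], [-0.7, 0, 0, -8, 0, 0, 0], [-0.7, 0, 0, -13, 0, 0, 0], [-1, 0.5, 3, -16.5, 0, 0, 0], [-1, 2, 8, -17, 0, 0, 1], [-1, 3, 13.5, -17, 0, 0, 2], [-1, 4, 19, -17, 0, 0, 3], [-1, 5, 24.5, -17, 0, 0, 4], [-1, 6, 30, -17, 0, 0, 5], [-1, 8, 35.5, -17, 0, 0, 6], [-1, 9, 41, -17, 0, 0, 6.5], [-1, 10, 46.5, -17, 0, 0, 6.5], [-1, 11.6, 51, -15, 0, 0, 6.5], [-1, 11.6, 54.6, -11, 0, 0, 6.5], [-1, 11.6, 54.6, -7, 0, 0, 6.5], [-1, 11.6, 54.6, -4.3, 0, 0, 6.5], [-1, 11.6, 54.6, -4.3, 0, 0, 6.5], [-1, 11.6, 54.6, -4.3, 0, 0, 6.5]]])

```text
t: 21.58
tool_pos: [0.6026, -0.3149, 0.1019]
tool_rot: [3.126, -0.307, 0.005]
contact_force: [0.2, -0.2, 0.6]
opening: 0.0854
```

```bash
python3 - <<'E'
from h import *
s=ctrl.get_image("side");t=ctrl.get_image("top");crop(s,130,150,420,320,2.7,"s11");crop(t,140,110,440,280,2.6,"t11")
S={'D':(.448,-.44),'K':(.43,-.306),'J':(.612,-.173)}
print(seeds_fit(t,"top",S),seeds_fit(s,"side",S))
plan((.602,-.315,.004,-11.2))
E
```

```text
{'D': (445.2, -443.6, 119, 55, -1.4, 277), 'K': (428.6, -309.5, 117, 79, 7.6, 427), 'J': (613.3, -174.9, 50, 49, 1.4, 203)} {'D': (433.5, -475.5, 148, 73, -22.8, 726), 'K': (419.1, -316.9, 94, 79, -32.5, 442), 'J': (616.2, -167.7, 149, 135, -39.6, 1657)}
t 21.68 pos [ 0.6031 -0.3151  0.1029] yaw -11.2 F [-0.0387  0.2622  0.2063] open 0.0854 q6 1.18
-> [-0.16, -0.0, 9.89] [0.1, -0.3, -0.0]
```

View pics/s11.png

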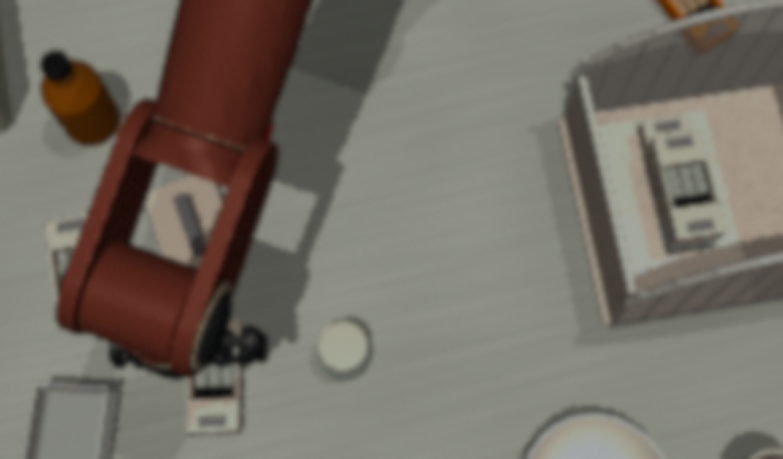

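View pics/t11.png

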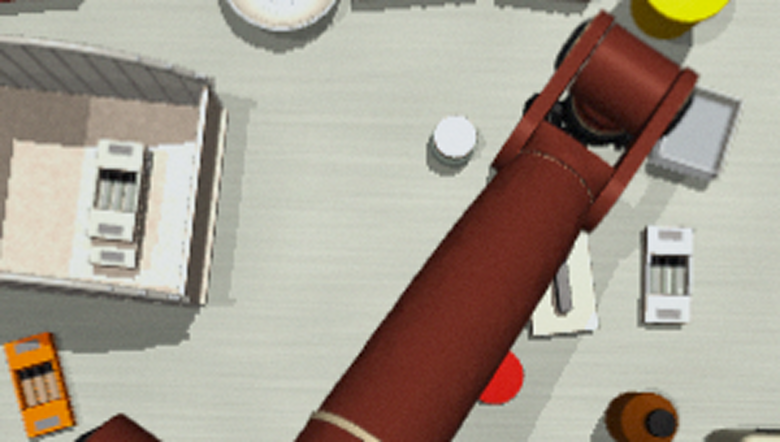

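Emit:
play_rows(motion=[[[-1, -0.1, 0, 4, 0, -0.3, 0], [-1, -0.1, 0, 8, 0, -0.3, 0], [-1, -0.1, 0, 9.8, 0, -0.3, 0], [-1, -0.1, 0, 9.9, 0, -0.3, 0], [-1, -0.1, 0, 9.9, 0, -0.3, 0], [1, -0.1, 0, 9.9, 0, -0.3, 0], [1, -0.1, 0, 9.9, 0, -0.3, 0], [1, -0.1, 0, 9.9, 0, -0.3, 0], [1, -0.1, 0, 9.9, 0, -0.3, 0]]], newtons=45)

```text
t: 22.8
tool_pos: [0.6037, -0.3158, 0.0058]
tool_rot: [3.124, -0.307, 0.004]
contact_force: [-0.9, 0.8, 5.8]
opening: 0.0549
```

```bash
python3 - <<'E'
from h import *
plan((.5005,.242,.22,-4.7),(.5005,.242,.1,-4.7))
E
```

```text
t 22.80 pos [ 0.6037 -0.3158  0.0058] yaw -11.2 F [-0.8944  0.7554  5.8249] open 0.0549 q6 1.18
-> [-20.91, -52.66, -21.59] [0.1, -0.1, -6.5]
-> [-20.94, -52.69, -9.59] [0.1, -0.1, -6.5]
```

Emit:
play_rows(motion=[[[1, 0, 0, -4, 0, 0, 0], [1, 0, 0, -9, 0, 0, 0], [1, 0, 0, -14, 0, 0, 0], [1, -1, -3, -19, 0, 0, -1], [1, -3, -8, -22, 0, 0, -2], [1, -5, -13, -22, 0, 0, -3], [1, -7, -18, -22, 0, 0, -4], [1, -9, -23, -22, 0, 0, -5], [1, -11, -28, -22, 0, 0, -6], [1, -13, -33, -22, 0, 0, -6.5], [1, -15, -38, -22, 0, 0, -6.5], [1, -17, -43, -22, 0, 0, -6.5], [1, -19, -48, -22, 0, 0, -6.5], [1, -20.8, -51.5, -22, 0, 0, -6.5], [1, -20.8, -52.6, -21, 0, 0, -6.5], [1, -20.8, -52.6, -17, 0, 0, -6.5], [1, -20.8, -52.6, -13, 0, 0, -6.5], [1, -20.8, -52.6, -10, 0, 0, -6.5], [1, -20.8, -52.6, -9.8, 0, 0, -6.5], [1, -20.8, -52.6, -9.8, 0, 0, -6.5]]])

```text
t: 25.3
tool_pos: [0.5024, 0.2405, 0.1027]
tool_rot: [3.136, -0.13, 0.004]
contact_force: [-0.1, -0.6, -2.1]
opening: 0.0554
```

```bash
python3 - <<'E'
from h import *
plan((.5015,.242,.083,-4.7))
E
```

```text
t 25.30 pos [0.5024 0.2405 0.1027] yaw -4.8 F [-0.1207 -0.576  -2.0569] open 0.0554 q6 1.97
-> [-0.1, -0.15, 1.97] [0.1, -0.2, -0.1]
```

Emit:
play_rows(motion=[[[1, -0.1, -0.1, 1, 0, -0.2, 0], [1, -0.1, -0.1, 1.9, 0, -0.2, 0], [1, -0.1, -0.1, 2.0, 0, -0.2, 0], [1, -0.1, -0.1, 2.0, 0, -0.2, 0], [-0.7, -0.1, -0.1, 2.0, 0, -0.2, 0], [-0.7, -0.1, -0.1, 2.0, 0, -0.2, 0], [-0.7, -0.1, -0.1, 2.0, 0, -0.2, 0]]])

```text
t: 26.18
tool_pos: [0.5019, 0.2417, 0.0833]
tool_rot: [3.137, -0.13, 0.0]
contact_force: [-0.9, -0.5, 0.7]
opening: 0.073
```

```bash
python3 - <<'E'
from h import *
plan((.449,-.4415,.24,-1.4),(.449,-.4415,.1,-1.4))
E
```

```text
t 26.18 pos [0.5019 0.2417 0.0833] yaw -4.7 F [-0.8802 -0.5218  0.6898] open 0.0730 q6 1.97
-> [0.39, 68.55, -15.54] [0.1, -0.0, -3.4]
-> [0.39, 68.52, -1.54] [0.1, -0.0, -3.4]
```

Emit:
play_rows(motion=[[[-0.7, 0, 0, -3, 0, 0, 0], [-0.7, 0, 0, -8, 0, 0, 0], [-0.7, 0, 0, -13, 0, 0, 0], [-1, 0, 4, -16, 0, 0, -1], [-1, 0, 9, -16, 0, 0, -2], [-1, 0, 15, -16, 0, 0, -3.4], [-1, 0, 21, -16, 0, 0, -3.4], [-1, 0, 27, -16, 0, 0, -3.4], [-1, 0, 33, -16, 0, 0, -3.4], [-1, 0, 39, -16, 0, 0, -3.4], [-1, 0, 45, -16, 0, 0, -3.4], [-1, 0, 51, -16, 0, 0, -3.4], [-1, 0.2, 57, -16, 0, 0, -3.4], [-1, 0.4, 63, -14, 0, 0, -3.4], [-1, 0.4, 67, -10, 0, 0, -3.4], [-1, 0.4, 68.5, -6, 0, 0, -3.4], [-1, 0.4, 68.5, -2, 0, 0, -3.4], [-1, 0.4, 68.5, -1.5, 0, 0, -3.4], [-1, 0.4, 68.5, -1.5, 0, 0, -3.4]]])

```text
t: 28.55
tool_pos: [0.4495, -0.4415, 0.1006]
tool_rot: [3.139, -0.036, 0.001]
contact_force: [-0.9, -0.1, -0.3]
opening: 0.0855
```

```bash
python3 - <<'E'
from h import *
s=ctrl.get_image("side");t=ctrl.get_image("top");crop(s,130,150,420,320,2.7,"s12");crop(t,140,110,440,280,2.6,"t12")
plan((.449,-.4415,.004,-1.4))
E
```

```text
t 28.65 pos [ 0.4503 -0.4423  0.1024] yaw -1.3 F [-1.0281 -0.3161  0.7229] open 0.0856 q6 0.70
-> [-0.16, -0.13, 9.84] [0.3, -0.2, 0.1]
```

View pics/s12.png

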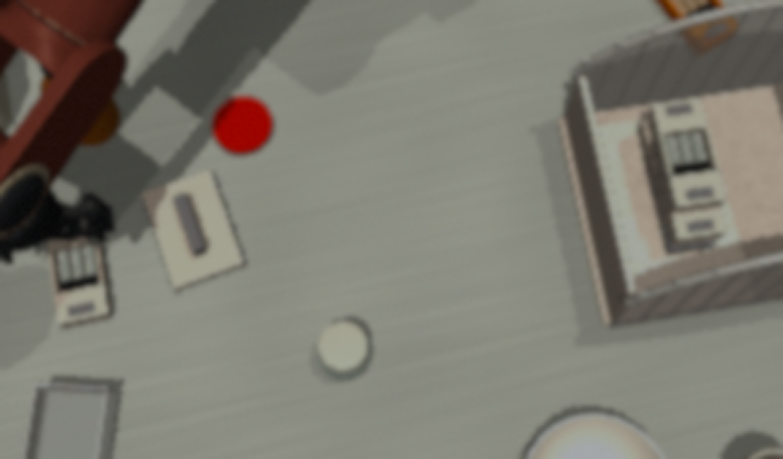

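View pics/t12.png

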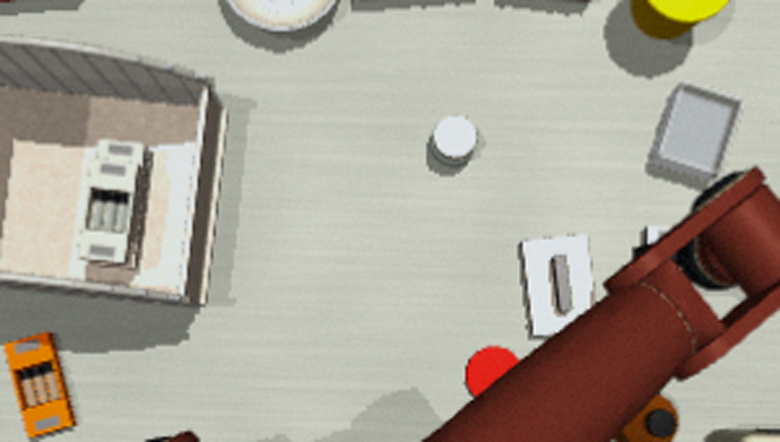

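Emit:
play_rows(motion=[[[-1, -0.1, -0.1, 4, 0.3, -0.2, 0], [-1, -0.1, -0.1, 8, 0.3, -0.2, 0], [-1, -0.1, -0.1, 9.7, 0.3, -0.2, 0], [-1, -0.1, -0.1, 9.8, 0.3, -0.2, 0], [-1, -0.1, -0.1, 9.8, 0.3, -0.2, 0], [1, -0.1, -0.1, 9.8, 0.3, -0.2, 0], [1, -0.1, -0.1, 9.8, 0.3, -0.2, 0], [1, -0.1, -0.1, 9.8, 0.3, -0.2, 0], [1, -0.1, -0.1, 9.8, 0.3, -0.2, 0]]], newtons=45)

```text
t: 29.78
tool_pos: [0.4504, -0.4426, 0.0061]
tool_rot: [3.14, -0.036, 0.002]
contact_force: [-0.5, 0.4, 6.1]
opening: 0.0549
```

```bash
python3 - <<'E'
from h import *
plan((.5315,.2395,.25,-4.7),(.5315,.2395,.127,-4.7))
E
```

```text
t 29.77 pos [ 0.4504 -0.4426  0.0061] yaw -1.3 F [-0.4973  0.403   6.0884] open 0.0549 q6 0.70
-> [6.55, -68.34, -24.49] [0.1, -0.1, 3.4]
-> [6.54, -68.36, -12.19] [0.1, -0.1, 3.4]
```

Emit:
play_rows(motion=[[[1, 0, 0, -4, 0, 0, 0], [1, 0, 0, -9, 0, 0, 0], [1, 0, 0, -14, 0, 0, 0], [1, 0, -3, -19, 0, 0, 0], [1, 0.5, -8, -23, 0, 0, 1], [1, 1, -13.5, -24.5, 0, 0, 2], [1, 1.5, -19, -24.5, 0, 0, 3.4], [1, 2, -24.5, -24.5, 0, 0, 3.4], [1, 2.5, -30, -24.5, 0, 0, 3.4], [1, 3, -35.5, -24.5, 0, 0, 3.4], [1, 3.5, -41, -24.5, 0, 0, 3.4], [1, 4, -46.5, -24.5, 0, 0, 3.4], [1, 5, -52, -24.5, 0, 0, 3.4], [1, 6, -57.5, -24.5, 0, 0, 3.4], [1, 6.5, -62.5, -24.5, 0, 0, 3.4], [1, 6.5, -66.5, -24.5, 0, 0, 3.4], [1, 6.5, -68.3, -24.5, 0, 0, 3.4], [1, 6.5, -68.3, -20, 0, 0, 3.4], [1, 6.5, -68.3, -15, 0, 0, 3.4], [1, 6.5, -68.3, -13, 0, 0, 3.4]]])

```text
t: 32.28
tool_pos: [0.5287, 0.2375, 0.1308]
tool_rot: [3.135, -0.13, -0.008]
contact_force: [-0.3, -0.5, -1.6]
opening: 0.055
```

```bash
python3 - <<'E'
from h import *
plan((.5315,.2395,.1095,-4.7))
E
```

```text
t 32.27 pos [0.5287 0.2375 0.1308] yaw -4.8 F [-0.2625 -0.4923 -1.6465] open 0.0550 q6 1.95
-> [0.28, -0.23, 2.13] [0.3, 0.3, -0.1]
```

Settle first, then lower.

Emit:
play_rows(motion=[[[1, 0.2, -0.2, 0, 0, 0, 0], [1, 0.2, -0.2, 0, 0, 0, 0]]])

```text
t: 32.52
tool_pos: [0.5321, 0.2394, 0.1326]
tool_rot: [3.135, -0.131, -0.004]
contact_force: [0.8, -0.3, -2.0]
opening: 0.0552
```

```bash
python3 - <<'E'
from h import *
plan((.5315,.2395,.1095,-4.7))
E
```

```text
t 32.52 pos [0.5321 0.2394 0.1326] yaw -4.8 F [ 0.752  -0.2571 -1.9702] open 0.0552 q6 1.95
-> [-0.06, -0.01, 2.31] [0.2, 0.1, -0.1]
```

Emit:
play_rows(motion=[[[1, -0.1, 0, 1, 0.2, 0, 0], [1, -0.1, 0, 2, 0.2, 0, 0], [1, -0.1, 0, 2.3, 0.2, 0, 0], [1, -0.1, 0, 2.3, 0.2, 0, 0], [1, -0.1, 0, 2.3, 0.2, 0, 0], [-0.7, -0.1, 0, 2.3, 0.2, 0, 0], [-0.7, -0.1, 0, 2.3, 0.2, 0, 0], [-0.7, -0.1, 0, 2.3, 0.2, 0, 0]]])

```text
t: 33.52
tool_pos: [0.5314, 0.2395, 0.1101]
tool_rot: [-3.139, 0.131, 0.003]
contact_force: [0.3, -0.3, -0.7]
opening: 0.0728
```

```bash
python3 - <<'E'
from h import *
plan((.47,-.18,.27,0),(.433,-.2,.27,7.8))
E
```

```text
t 33.52 pos [0.5314 0.2395 0.1101] yaw -4.8 F [ 0.3472 -0.2836 -0.6597] open 0.0728 q6 1.95
-> [-2.64, 42.32, -15.99] [-0.0, 0.1, -4.8]
-> [-6.16, 44.62, -15.99] [-0.0, 0.1, -12.6]
```

Emit:
play_rows(motion=[[[-0.7, 0, 0, -3, 0, 0, 0], [-0.7, 0, 0, -8, 0, 0, 0], [-0.7, 0, 0, -13, 0, 0, 0], [-0.3, -0.5, 4, -16, 0, 0, -1], [0, -1, 9, -16, 0, 0, -2], [0, -1.5, 15, -16, 0, 0, -3], [0, -2, 20, -16, 0, 0, -4], [0, -2.5, 25, -16, 0, 0, -5], [0, -2.5, 26, -16, 0, 0, -5]]])

```text
t: 34.65
tool_pos: [0.4846, -0.0197, 0.2704]
tool_rot: [3.141, -0.0, -0.002]
contact_force: [-0.0, 0.6, 0.4]
opening: 0.0427
```

```bash
python3 - <<'E'
from h import *
s=ctrl.get_image("side");t=ctrl.get_image("top");crop(s,160,150,420,320,3,"s13");crop(t,140,110,440,280,2.6,"t13")
S={'K':(.43,-.306),'J':(.612,-.173)}
print(seeds_fit(t,"top",S,.022),seeds_fit(s,"side",S,.022))
for im,nm in((t,"top"),(s,"side")):
    c=im["color"].astype(int); bx=(340,195,372,245) if nm=="top" else (185,210,218,258)
    q=c[bx[1]:bx[3],bx[0]:bx[2]]; m=(q.max(2)<(175 if nm=="top" else 105)).astype(np.uint8)
    n,l,st,ce=cv2.connectedComponentsWithStats(m); 
    for i in range(1,n):
        if st[i,4]>20: print(nm,st[i],plane(im,[ce[i]+bx[:2]],.046))
E
```

```text
{'K': (429.7, -309.5, 116, 79, 7.9, 702), 'J': (612.5, -175.1, 49, 46, -88.6, 186)} {'K': (436.5, -318.2, 121, 104, 7.8, 829), 'J': (607.4, -172.2, 50, 47, 76.4, 246)}
top [  0   7  28  39 130] [[ 0.3994 -0.2777  0.046 ]]
top [ 11  13   9  24 175] [[ 0.4289 -0.3029  0.046 ]]
side [ 10  12  12  23 133] [[ 0.4371 -0.3044  0.046 ]]
```

View pics/s13.png

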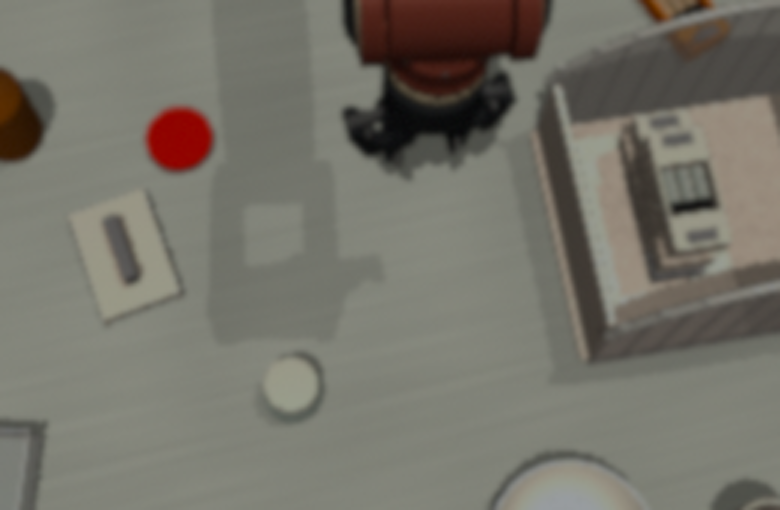

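View pics/t13.png

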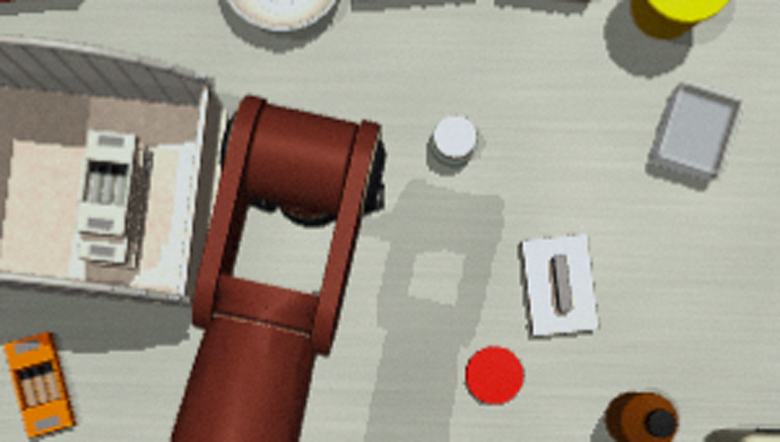

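```bash
python3 - <<'E'
from h import *
plan((.4335,-.3065,.1,7.8))
E
```

```text
t 34.75 pos [ 0.4851 -0.0182  0.2703] yaw 0.1 F [0.1876 0.3403 0.7006] open 0.0427 q6 1.38
-> [-5.18, 28.83, 17.02] [-0.0, 0.1, -7.7]
```

Emit:
play_rows(motion=[[[0, -1, 5, 0, 0, 0, -2], [0, -2, 10, 0, 0, 0, -4], [0, -3, 15, 2, 0, 0, -6], [0, -4, 20, 6, 0, 0, -7.7], [0, -5, 25, 10, 0, 0, -7.7], [0, -5.2, 28, 14, 0, 0, -7.7], [0, -5.2, 28.8, 16.5, 0, 0, -7.7], [0, -5.2, 28.8, 17, 0, 0, -7.7], [0, -5.2, 28.8, 17, 0, 0, -7.7]]])

```text
t: 35.88
tool_pos: [0.4343, -0.3053, 0.1007]
tool_rot: [-3.133, -0.216, 0.001]
contact_force: [0.0, -0.3, 0.5]
opening: 0.043
```

```bash
python3 - <<'E'
from h import *
s=ctrl.get_image("side");crop(s,140,170,300,300,4,"s14")
plan((.4335,-.3065,.025,7.8))
E
```

```text
t 35.92 pos [ 0.4346 -0.3057  0.1015] yaw 7.9 F [0.5298 0.0789 0.6705] open 0.0425 q6 0.68
-> [-0.12, 0.06, 7.65] [0.0, -0.0, 0.1]
```

View pics/s14.png

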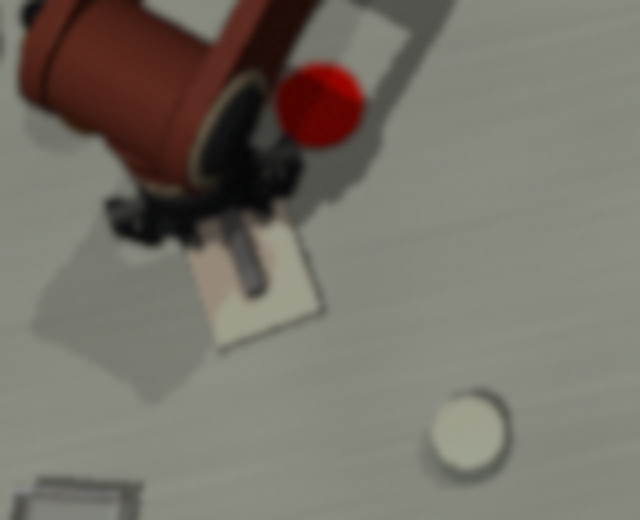

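Emit:
play_rows(motion=[[[0, -0.1, 0.1, 4, 0, 0, 0], [0, -0.1, 0.1, 6.8, 0, 0, 0], [0, -0.1, 0.1, 7.6, 0, 0, 0], [0, -0.1, 0.1, 7.6, 0, 0, 0], [1, -0.1, 0.1, 7.6, 0, 0, 0], [1, -0.1, 0.1, 7.6, 0, 0, 0], [1, -0.1, 0.1, 7.6, 0, 0, 0], [1, -0.1, 0.1, 7.6, 0, 0, 0]]], newtons=60)

```text
t: 36.92
tool_pos: [0.435, -0.3079, 0.0276]
tool_rot: [3.131, 0.216, 0.004]
contact_force: [0.3, 0.3, 6.5]
opening: 0.0148
```

```bash
python3 - <<'E'
from h import *
plan((.5015,.242,.28,-4.7),(.5015,.242,.165,-4.7))
E
```

```text
t 36.92 pos [ 0.435  -0.3079  0.0276] yaw 7.9 F [0.2819 0.3099 6.4966] open 0.0148 q6 0.68
-> [14.19, -53.48, -25.36] [0.1, -0.2, 12.6]
-> [14.16, -53.52, -13.86] [0.1, -0.2, 12.6]
```

Emit:
play_rows(motion=[[[1, 0, 0, -4, 0, 0, 0], [1, 0, 0, -9, 0, 0, 0], [1, 0, 0, -14, 0, 0, 0], [1, 1, -3, -19, 0, 0, 1], [1, 2, -8, -23, 0, 0, 3], [1, 3.5, -13, -25, 0, 0, 5], [1, 5, -18, -25, 0, 0, 7], [1, 6.5, -23, -25, 0, 0, 9], [1, 8, -28, -25, 0, 0, 11], [1, 9.5, -33, -25, 0, 0, 12.6], [1, 11, -38, -25, 0, 0, 12.6], [1, 12.5, -43, -25, 0, 0, 12.6], [1, 13.5, -48, -25, 0, 0, 12.6], [1, 14.1, -52, -25, 0, 0, 12.6], [1, 14.1, -53.5, -25, 0, 0, 12.6], [1, 14.1, -53.5, -21, 0, 0, 12.6], [1, 14.1, -53.5, -16, 0, 0, 12.6], [1, 14.1, -53.5, -15, 0, 0, 12.6], [1, 14.1, -53.5, -15, 0, 0, 12.6], [1, 14.1, -53.5, -15, 0, 0, 12.6]]])

```text
t: 39.42
tool_pos: [0.5024, 0.242, 0.1792]
tool_rot: [3.138, -0.13, 0.011]
contact_force: [-0.5, -0.1, -1.0]
opening: 0.0142
```

```bash
python3 - <<'E'
from h import *
s=ctrl.get_image("side");crop(s,320,140,450,280,4,"s15")
plan((.5015,.242,.147,-4.7))
E
```

```text
t 39.48 pos [0.5024 0.2421 0.1793] yaw -4.7 F [-0.1914  1.0241 -1.0926] open 0.0144 q6 1.97
-> [-0.11, 0.01, 3.23] [0.0, -0.4, -0.0]
```

View pics/s15.png

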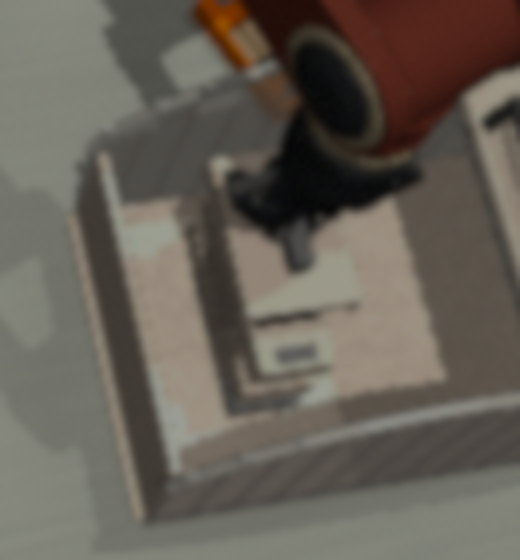

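Emit:
play_rows(motion=[[[1, -0.1, 0, 1, 0, -0.4, 0], [1, -0.1, 0, 2, 0, -0.4, 0], [1, -0.1, 0, 2.8, 0, -0.4, 0], [1, -0.1, 0, 3.2, 0, -0.4, 0], [1, -0.1, 0, 3.2, 0, -0.4, 0], [1, -0.1, 0, 3.2, 0, -0.4, 0]]])

```text
t: 40.22
tool_pos: [0.5018, 0.2422, 0.1476]
tool_rot: [3.138, -0.13, 0.001]
contact_force: [-0.1, 0.0, -2.7]
opening: 0.0143
```

```bash
python3 - <<'E'
from h import *
plan()
E
```

```text
t 40.23 pos [0.5018 0.2422 0.1476] yaw -4.7 F [-0.0524  0.0335 -2.6957] open 0.0143 q6 1.97
```

Release (still ~2 mm above seat) after a final 1 mm, then lift and look.

Emit:
play_rows(motion=[[[1, 0, 0, 0.1, 0, 0, 0], [1, 0, 0, 0.1, 0, 0, 0], [0.2, 0, 0, 0.1, 0, 0, 0], [0.2, 0, 0, 0.1, 0, 0, 0], [0.2, 0, 0, 0.1, 0, 0, 0], [0.2, 0, 0, -3, 0, 0, 0], [0.2, 0, 0, -8, 0, 0, 0], [0.2, 0, 0, -13, 0, 0, 0], [0.2, -2, 3, -17, 0, 0, 0], [0.2, -4, 8, -17, 0, 0, 0], [0.2, -5, 14, -17, 0, 0, 0], [0.2, -5, 20, -17, 0, 0, 0], [0.2, -5, 25, -17, 0, 0, 0], [0.2, -5, 25, -17, 0, 0, 0]]])

```text
t: 41.98
tool_pos: [0.431, -0.0053, 0.3179]
tool_rot: [3.138, -0.139, 0.002]
contact_force: [-0.5, 0.9, 0.7]
opening: 0.034
```

```bash
python3 - <<'E'
from h import *
s=ctrl.get_image("side");t=ctrl.get_image("top");crop(s,320,140,500,280,4,"s16");crop(t,80,110,250,240,4.5,"t16")
plan()
E
```

```text
t 42.08 pos [ 0.4312 -0.0029  0.3178] yaw -4.8 F [ 0.7279  0.5871 -0.2514] open 0.0342 q6 1.47
```

View pics/s16.png

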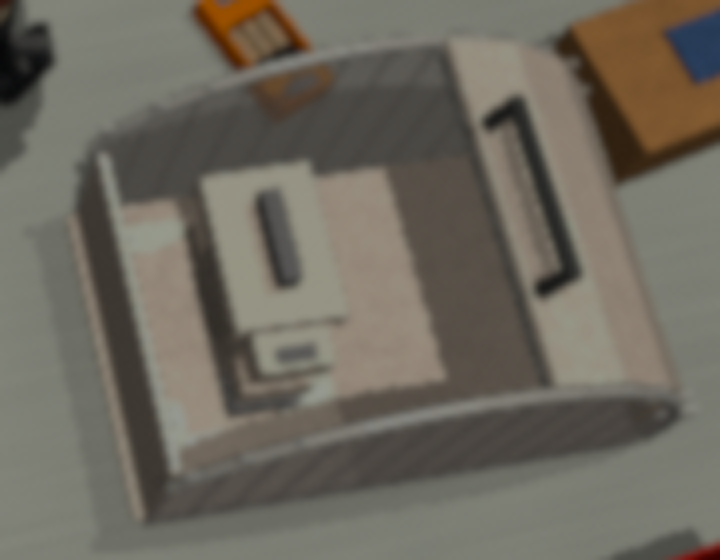

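View pics/t16.png

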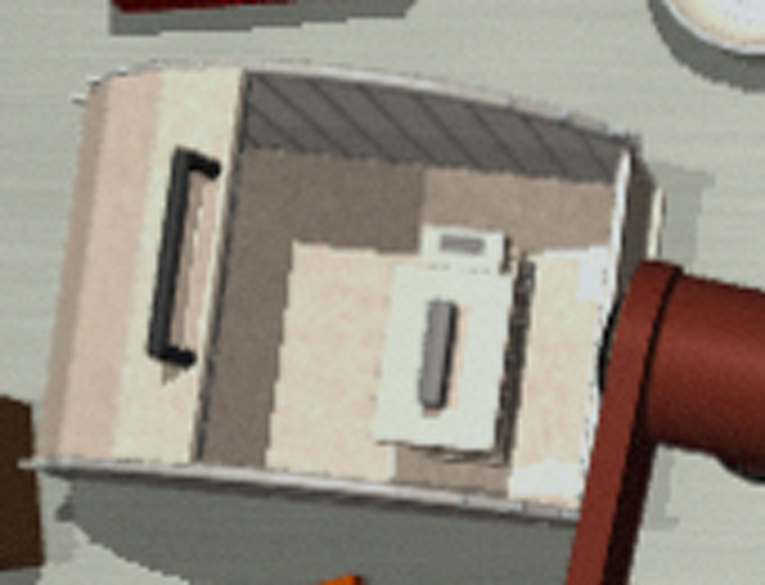

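```bash
python3 - <<'E'
from h import *
s=ctrl.get_image("side");t=ctrl.get_image("top")
f=lambda p:(80+p[0]/4.5-.4,110+p[1]/4.5-.4); g=lambda p:(320+p[0]/4-.4,140+p[1]/4-.4)
y=np.radians(-4.7)
def st(P): d=P[:,:2]-[.53,.2395]; return np.c_[d@[np.cos(y),np.sin(y)],d@[-np.sin(y),np.cos(y)]]
for im,C in((t,[f(p) for p in((395,262),(513,272),(492,450),(376,441))]),(s,[g(p) for p in((202,180),(310,163),(346,320),(238,333))])):
    P=plane(im,C,.14); print(st(P).mean(0), st(P).tolist())
print(st(plane(t,[f((440,300)),f((432,407))],.164)),st(plane(s,[g((270,192)),g((288,285))],.164)))
# tray4 end slot (layer4, z .128), expected x=+.0485ish
print(st(plane(t,[f((463,245))],.128)),st(plane(s,[g((296,353))],.128)))
a=tri([t,s],[f((182,158)),g((575,278))]);b=tri([t,s],[f((157,353)),g((520,103))]);print(a,b,(a+b)/2)
plan((.543,.38,.34,-4.7),(.543,.38,.2535,-4.7))
E
```

```text
[-0.0304 -0.0002] [[0.02895371431962612, 0.040449505792603514], [0.030816212165078866, -0.03871378543715814], [-0.08958429343235007, -0.0398845474148], [-0.09190385965362768, 0.037263025177679314]]
[-0.0282 -0.0002] [[-0.08723519294183181, -0.039306944177145], [-0.08828335065882961, 0.04168937403745815], [0.03252518989763467, 0.037178923723612284], [0.030093929667956237, -0.04053734619330862]]
[[ 0.0032  0.0013]
 [-0.0676 -0.0026]] [[-0.0618 -0.0008]
 [ 0.008  -0.0051]]
[[ 0.0474 -0.0003]] [[0.0476 0.0002]]
[0.6018 0.3808 0.2578] [0.4799 0.3874 0.2642] [0.5409 0.3841 0.261 ]
t 42.17 pos [ 0.4314 -0.0019  0.3177] yaw -4.7 F [-0.4094  0.3724  0.0643] open 0.0345 q6 1.47
-> [8.03, -38.97, -2.22] [0.0, -0.0, 0.0]
-> [8.02, -38.97, 6.43] [0.0, -0.0, 0.0]
```

Emit:
play_rows(motion=[[[0.2, 2, -6, -3, 0, 0, 0], [0.2, 4, -12, -3, 0, 0, 0], [0.2, 5, -18, -3, 0, 0, 0], [0.2, 6.5, -24, -3, 0, 0, 0], [0.2, 8, -30, -3, 0, 0, 0], [0.2, 8, -35, -3, 0, 0, 0], [0.2, 8, -38.5, -3, 0, 0, 0], [0.2, 8, -39.1, -2, 0, 0, 0], [0.2, 8, -39.1, 0, 0, 0, 0], [0.2, 8, -39.1, 0, 0, 0, 0]]], newtons=20)

```text
t: 43.42
tool_pos: [0.5415, 0.3801, 0.314]
tool_rot: [3.136, -0.128, -0.006]
contact_force: [-1.1, 0.5, 0.2]
opening: 0.034
```

```bash
python3 - <<'E'
from h import *
s=ctrl.get_image("side");crop(s,400,100,510,250,4,"s17")
plan((.543,.3815,.2545,-4.7))
E
```

```text
t 43.48 pos [0.5421 0.3801 0.3157] yaw -4.7 F [ 0.4427 -0.1143  0.7789] open 0.0340 q6 2.15
-> [0.09, -0.16, 6.11] [0.1, 0.1, -0.0]
```

View pics/s17.png

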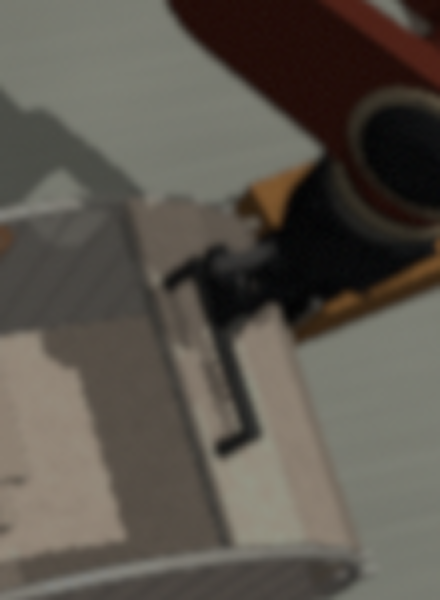

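Emit:
play_rows(motion=[[[0.2, 0, -0.1, 2, 0, 0, 0], [0.2, 0, -0.1, 4, 0, 0, 0], [0.2, 0, -0.1, 5.5, 0, 0, 0], [0.2, 0, -0.1, 6.1, 0, 0, 0], [0.2, 0, -0.1, 6.1, 0, 0, 0], [0.62, 0, -0.1, 6.1, 0, 0, 0], [0.62, 0, -0.1, 6.1, 0, 0, 0]]])

```text
t: 44.35
tool_pos: [0.5424, 0.3812, 0.2557]
tool_rot: [3.138, -0.129, -0.001]
contact_force: [-0.2, 0.5, 1.2]
opening: 0.0165
```

```bash
python3 - <<'E'
from h import *
plan()
for k in range(1,25):
    th=np.radians(106.6-3*k); print((24.7*(-np.cos(np.radians(106.6))+np.cos(th))).round(1),-(24.7*(np.sin(th)-np.sin(np.radians(106.6)))).round(1),end="; ")
E
```

```text
t 44.35 pos [0.5424 0.3812 0.2557] yaw -4.7 F [-0.2207  0.5249  1.2362] open 0.0165 q6 2.15
1.2 -0.3; 2.5 -0.6; 3.8 -0.8; 5.1 -0.9; 6.4 -1.0; 7.7 -1.0; 9.0 -1.0; 10.2 -0.8; 11.5 -0.6; 12.8 -0.4; 14.0 -0.0; 15.3 0.4; 16.5 0.8; 17.7 1.4; 18.8 1.9; 19.9 2.6; 21.0 3.3; 22.1 4.0; 23.1 4.9; 24.0 5.7; 24.9 6.6; 25.8 7.6; 26.6 8.6; 27.4 9.6;
```

Emit:
play_rows(motion=[[[0.62, 0, 1.2, -0.3, 0, 0, 0], [0.62, 0, 2.5, -0.6, 0, 0, 0], [0.62, 0, 3.8, -0.8, 0, 0, 0], [0.62, 0, 5.1, -0.9, 0, 0, 0], [0.62, 0, 6.4, -1.0, 0, 0, 0], [0.62, 0, 7.7, -0.9, 0, 0, 0], [0.62, 0, 9.0, -0.8, 0, 0, 0], [0.62, 0, 10.2, -0.6, 0, 0, 0], [0.62, 0, 11.5, -0.4, 0, 0, 0], [0.62, 0, 12.8, -0.1, 0, 0, 0], [0.62, 0, 14.0, 0.3, 0, 0, 0], [0.62, 0, 15.3, 0.7, 0, 0, 0], [0.62, 0, 16.5, 1.1, 0, 0, 0], [0.62, 0, 17.7, 1.7, 0, 0, 0], [0.62, 0, 18.8, 2.2, 0, 0, 0], [0.62, 0, 19.9, 2.9, 0, 0, 0]]])

```text
t: 46.35
tool_pos: [0.5259, 0.1821, 0.2264]
tool_rot: [3.138, -0.129, -0.002]
contact_force: [0.3, 3.2, 2.7]
opening: 0.0161
```

```bash
python3 - <<'E'
from h import *
s=ctrl.get_image("side");crop(s,320,120,500,280,4,"s18")
plan()
E
```

```text
t 46.40 pos [0.5254 0.1808 0.2251] yaw -4.8 F [0.9258 1.3952 0.2241] open 0.0160 q6 1.85
```

View pics/s18.png

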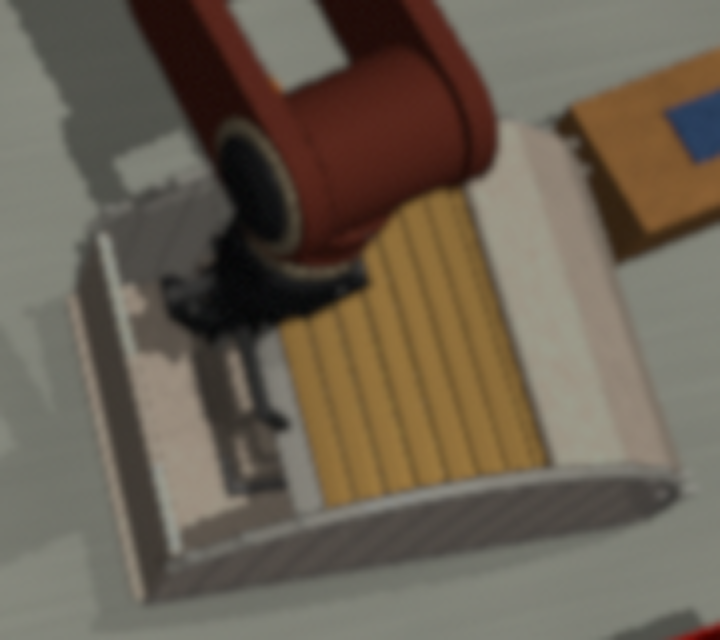

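Emit:
play_rows(motion=[[[0.62, 0, 1.0, 0.6, 0, 0, 0], [0.62, 0, 2.0, 1.3, 0, 0, 0], [0.62, 0, 3.0, 2.1, 0, 0, 0], [0.62, 0, 3.9, 3.0, 0, 0, 0], [0.62, 0, 4.8, 3.9, 0, 0, 0], [0.62, 0, 5.7, 4.9, 0, 0, 0], [0.62, 0, 6.5, 5.9, 0, 0, 0], [0.62, 0, 7.2, 6.8, 0, 0, 0], [0.62, 0, 7.5, 7.0, 0, 0, 0], [0.62, 0, 7.7, 7.1, 0, 0, 0], [0.62, 0, 7.7, 7.1, 0, 0, 0]]])

```text
t: 47.78
tool_pos: [0.5186, 0.1061, 0.1537]
tool_rot: [-3.137, 0.13, 0.005]
contact_force: [2.8, 11.1, -2.0]
opening: 0.0159
```

```bash
python3 - <<'E'
from h import *
s=ctrl.get_image("side");crop(s,320,120,500,280,4,"s19")
plan()
E
```

```text
t 47.83 pos [0.5186 0.1061 0.1537] yaw -4.7 F [ 1.4356 11.4018 -1.6442] open 0.0161 q6 1.71
```

View pics/s19.png

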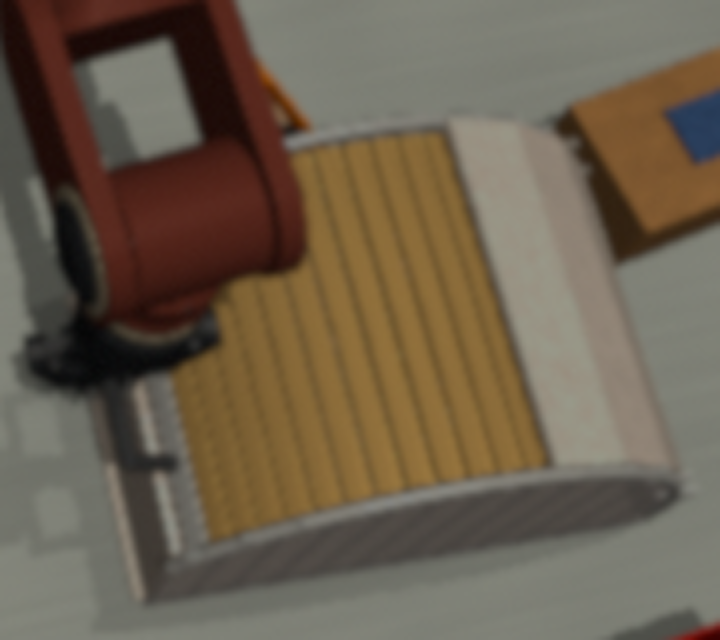

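Emit:
play_rows(motion=[[[0.62, 0, 0.4, 0.4, 0, 0, 0], [0.62, 0, 0.5, 0.5, 0, 0, 0], [0.62, 0, 0.5, 0.5, 0, 0, 0]]])

```text
t: 48.2
tool_pos: [0.5194, 0.1061, 0.1518]
tool_rot: [-3.125, 0.127, -0.0]
contact_force: [-2.4, 19.1, 10.6]
opening: 0.0165
```

Emit:
play_rows(motion=[[[0.62, 0, -0.2, -0.2, 0, 0, 0], [0.4, 0, -0.2, -0.2, 0, 0, 0], [0.4, 0, -0.2, -0.2, 0, 0, 0], [0.4, 0, -0.2, -1.5, 0, 0, 0], [0.4, 0, -0.2, -5, 0, 0, 0], [0.4, 0, -0.2, -10, 0, 0, 0], [0.4, 0, 2, -14, 0, 0, 0], [0.4, 0, 8, -16, 0, 0, 0], [0.4, -2, 14, -16, 0, 0, 0], [0.4, -3, 20, -16, 0, 0, 0], [0.4, -3, 26, -16, 0, 0, 0], [0.4, -3, 32, -16, 0, 0, 0], [0.4, -3, 35, -16, 0, 0, 0], [0.4, -3, 35, -16, 0, 0, 0]]])

```text
t: 49.95
tool_pos: [0.4602, -0.2444, 0.3073]
tool_rot: [-3.125, 0.133, 0.001]
contact_force: [0.1, 0.1, -0.9]
opening: 0.0255
```

```bash
python3 - <<'E'
from h import *
s=ctrl.get_image("side");crop(s,320,120,500,280,4,"s20")
t=ctrl.get_image("top");crop(t,80,100,440,290,2.2,"t20")
plan()
E
```

```text
t 50.05 pos [ 0.4608 -0.2423  0.3074] yaw -4.7 F [0.0027 0.1764 0.0812] open 0.0258 q6 1.02
```

View pics/s20.png

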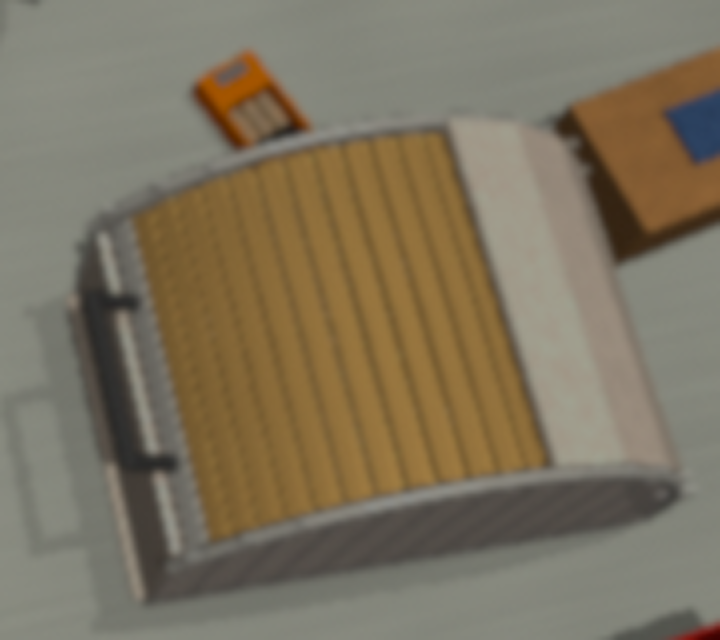

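View pics/t20.png

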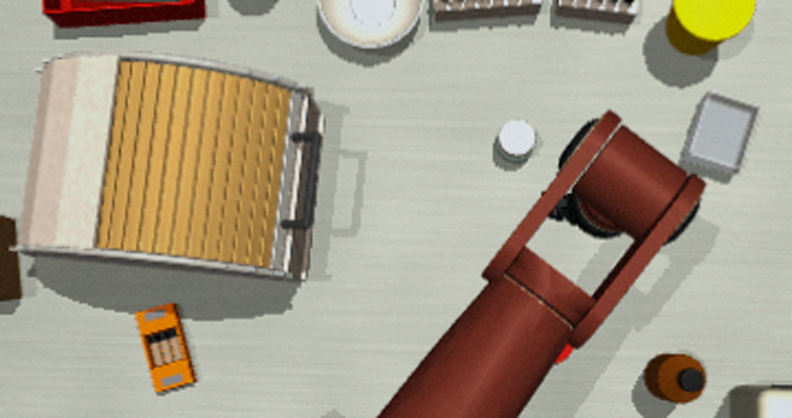

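Cover shut, bystanders in place, arm clear of everything. Handing in.

```bash
python3 - <<'E'
from h import *
print(ctrl.finish_job())
E
```

```text
the job is handed in; nothing more can be done
None
```

I rolled the cover open and built the stack on the plinth. Its layers are stepped, flush, stepped and flush with the four white trays (the orange look-alike stayed put), and the cap goes on as the next, stepped layer. I then rolled the cover shut and handed in at about 50 s. No verdict was reported, so the result below rests on my own measurements.

- **Stack:** With the cover still open, the last look in both cameras put the cap 28–30 mm towards the robot end and within 1 mm of the plinth's centre line. The visible end of the fourth tray fitted the flush position to about 1–2 mm. The first tray was measured after placing. Trays 2 and 3 I judged only from the pictures. The clear ends and slats hide the stack once the cover is shut, so I did not see it after closing.
- **Cover:** It ran against its stop when opened and when shut. Pushing harder at shut raised the force to about 19 N sideways without moving it. The handle ended within about 1 mm of its computed shut position, and the last pictures show the slats at the front wall.
- **Bystanders:** The jar and clear box look unmoved in the last top picture. The red lid was then mostly hidden under the arm, but it stood where it began when last seen clear, before the cap was picked up. Nothing went near it afterwards except the arm passing high above.
- **Disagreement:** The two cameras differed by up to about 7 mm, mostly in x, on the table objects. I used the average of the two, and the placements came out consistent. The arm touched nothing at hand-in.

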